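# Scoop brass blanks from under the bench ledge into the sorting tray

## Robot

A 7-joint arm with a two-finger parallel gripper is mounted at the origin on the work surface. World frame = base frame: x ahead of the robot, y to its left, z up, the work surface at z = 0. Lengths are in m, angles in degrees, forces in N, time in s.
With the tool pointing down it reaches from about 0.4 to 0.85 m from the base axis. Payload 6.9 kg.
Tool frame: the origin (TCP) lies between the finger pads; the fingertips stand 19 mm ahead of it and the grasp point (between the pads) is the TCP; z points along the fingers, y is the line along which they close (so a half turn about z gives the same grasp; the last joint's range is limited). The gripper opens to 85 mm and grips with 20 to 120 N. Pads are 22 mm wide; open, the fingers measure 114 mm over their backs; the gripper's body (76 mm by 85 mm) begins 54 mm behind the grasp point. The pads swing forward as they close: fully open they stand 13 mm farther back than shut.
Start: joints at [-60.017, 29.078, -13.613, 85.955, 7.202, 65.827, -8.869], TCP at [0.254, 0.571, 0.25] pointing down, gripper open.
Joint ranges: [-176.47, 176.47], [-13.61, 117.27], [-81.72, 77.17], [0.22, 143.17], [-87.28, 267.28], [10, 112.55], [-165.47, 165.47]. Speed limits (degrees/s): [136.94, 136.94, 180, 180, 180, 180, 180].

## Interface

Orientations are given as a 3x3 rotation matrix whose columns are the frame's x, y, z axes.
In Python, from cell import ctrl, eyes gives the robot as it stands.
- The arm moves only by the tool move_arm, never from a script. Its argument "increments" is a list of rows, each a list of 2 entries, a list of its own where there are three numbers: the shift along the tool's x, y, z in mm, then the turn about the tool's z in rad. In form: [[[tx, ty, tz], twist], ...]. A call has 1 to 8 rows; each row is the pose to reach, as a shift and turn from the pose commanded when the call began, along the tool's axes at that moment; what a row does not reach only later rows make up. A row lasts 1/8 s, in which the tool goes at most 62.5 mm and 10.7 degrees, less where a joint would pass 70% of its speed; a pose out of reach is approached as far as the arm can. A call with a gripper value outside its range is refused whole. "hand" is the gripper command: -1 is shut, 1 is fully open, values between are in proportion, set as the call begins (left out, the last holds). The fingers move at their own pace and stop on an object; "force" is the grip in N (left out, the last holds). Time passes only in rows, so rows that repeat a pose let the fingers close. It gives the time, the measured TCP pose, the force, the opening and the grip force at its end, in the units of the state.
- ctrl.get_state(): the state, without advancing time (a new reading comes with each control period).
- eyes.camera(name): name is "side" or "top" or "wrist"; returns a dict with "pixels" (384x512x3 uint8, red, green, blue), "depth" (384x512 float32, m along the optical axis (not along the pixel's ray), 0 where there is no reading), "fx", "fy", "cx", "cy" (pixels), "R" (3x3) and "t" (3): a world point X has camera coordinates R X + t. Camera axes: x right, y down, z forward; pixel columns grow to the right and rows downward; lengths in m; the calibration is good to about 2 mm. A picture is of the moment at which its call begins.
- ctrl.sign_off(): hands the job in; it is judged then, once.
The state is a dict: "time": time; "joint_pos": joint angles; "joint_vel": joint speeds; "tau": joint torques, N m; "tcp_pos": TCP position; "tool_rot": TCP orientation; "force": force on the tool from outside, world axes, zero at the start; "moment": the same for the moment, N m; "gripper_width": finger opening in m; "gripper_force": force on a finger pad.
Only numpy, scipy, OpenCV 4.12 (cv2) and the standard library are available. Lean on these libraries where they do the work, as an engineer would, in place of code of your own. Each camera call takes 0.05 s, during which the arm holds its last target. There are 200 camera calls.

## Task

Three brass blanks have slid under the clear ledge of the jeweller's bench. Slide the flat scoop in under the ledge's lip, bring all three out together in its pan without the gripper's fingers touching them, and tip them into the open wooden tray. Then stand the empty scoop flat on the bench and let go of it, and leave the bangle, the steel block and the tweezers where they are.

Things in the scene. Friction and masses are not known exactly. Their poses are not given: they have to be found in the camera images.
- scoop_pan (a point): Loose hand scoop, 130 g: flat aluminium pan, wooden handle. Point: middle of the pan floor's upper face, 2 mm above its underside. +x to the open front, z up. Floor a 2 mm sheet 90 long x 88 wide; side walls 14 tall, 2 thick (x -45 to +35), back wall 18 tall at x = -45; 84 mm clear inside. Blanks slide out once the front is pitched down over about 40 degrees.
- scoop_edge (a point): Middle of the scoop pan's open front edge, on the underside: 45 mm ahead (+x) of and 2 mm below scoop_pan, same axes. The edge is 2 mm thick and 88 mm wide; it rests on the bench when the scoop stands flat.
- scoop_grip (a point): Centre of the scoop's wooden handle, where to grasp it: 68 mm behind and 39 mm above scoop_pan, same axes. A straight bar 16 mm wide along y (pinch it along y), 22 deep, 64 long, rising from the pan's back and leaning backwards (-x) at 50 degrees to the floor: fingers pointing down along it are tilted 40 degrees from vertical. It ends 28 mm above this point along the bar.
- ledge: Fixed clear acrylic ledge with aluminium trim and cheeks. Origin on the bench below the middle of the lip's front face; +x inwards under the ledge, y along the lip, z up. 39 mm free height beneath it from the lip (x = 0) inwards; open between cheeks at y = -130 and +130. A clear guard stands upright on the lip, with a visor at 207 to 213 mm height reaching out to x = -33: an upright gripper close in front hits them.
- ledge_stop (a point): Middle of the foot of a fixed wooden stop strip, 18 mm tall, that crosses the bench under the ledge: its face, on the bench surface, 85 mm inwards (+x) of the ledge's origin. Same axes as the ledge. Blanks are fully on the scoop's floor once its edge, kept down on the bench, reaches this strip (a push of 5 to 20 N: hold the handle firmly).
- blank0_mid (a point): Loose brass blank, a lentil-shaped disc 24 mm across, 10 mm thick, 22 g, lying flat on the bench under the ledge; tapers below from its rim (4.5 mm up) to a 6 mm flat, so a thin edge runs under it, at the latest when it meets the stop strip. Point: its centre, 5 mm up. All three lie close together: one stroke of the scoop takes them.
- blank1_mid (a point): Loose brass blank, a lentil-shaped disc 24 mm across, 10 mm thick, 22 g, lying flat on the bench under the ledge; tapers below from its rim (4.5 mm up) to a 6 mm flat, so a thin edge runs under it, at the latest when it meets the stop strip. Point: its centre, 5 mm up. All three lie close together: one stroke of the scoop takes them.
- blank2_mid (a point): Loose brass blank, a lentil-shaped disc 24 mm across, 10 mm thick, 22 g, lying flat on the bench under the ledge; tapers below from its rim (4.5 mm up) to a 6 mm flat, so a thin edge runs under it, at the latest when it meets the stop strip. Point: its centre, 5 mm up. All three lie close together: one stroke of the scoop takes them.
- tray: The sorting tray, an open dark wooden box fixed to the bench, 150 x 150 mm outside, 26 mm tall, walls and floor 5 mm thick. Origin at the centre of its underside, on the bench; x and y along its sides.
- bangle_mid (a point): A brass bangle lying flat on the bench, 68 mm outside diameter, 7 mm tall; its centre. Not to be disturbed.
- block_mid (a point): A steel doming block, 55 x 55 x 50 mm tall; its centre. Not to be disturbed.
- tweezers_mid (a point): Steel tweezers lying on the bench, about 140 mm long along x, 12 mm wide, 8 mm tall; near their middle. Not to be disturbed.
Mind the look-alikes: they are no part of the job. Several things have the shape of the tray; the one meant has the colours described above.

How it is judged (in metres and radians):
On the way:
1. all three blanks lie in the scoop's pan, out from under the ledge, the scoop lifted off the bench (x of blank0_mid in the frame of scoop_pan between -0.046 and 0.046 m and y of blank0_mid in the frame of scoop_pan between -0.044 and 0.044 m and z of blank0_mid in the frame of scoop_pan between 0 and 0.03 m and x of blank1_mid in the frame of scoop_pan between -0.046 and 0.046 m and y of blank1_mid in the frame of scoop_pan between -0.044 and 0.044 m and z of blank1_mid in the frame of scoop_pan between 0 and 0.03 m and x of blank2_mid in the frame of scoop_pan between -0.046 and 0.046 m and y of blank2_mid in the frame of scoop_pan between -0.044 and 0.044 m and z of blank2_mid in the frame of scoop_pan between 0 and 0.03 m and height (world z) of scoop_pan above 0.02 m and x of each of blank0_mid, blank1_mid, blank2_mid in the frame of ledge below 0 m), for 0.2 s.
At the end, for the whole second after the job is handed in: All three blanks lie at rest inside the tray (centres within 70 mm of its middle in x and y and below its rim), and the scoop stands released and at rest flat on the bench (within 2.5 mm of lying on it and within 0.06 rad of level) (x of blank0_mid in the frame of tray between -0.07 and 0.07 m and y of blank0_mid in the frame of tray between -0.07 and 0.07 m and z of blank0_mid in the frame of tray between 0.003 and 0.026 m and x of blank1_mid in the frame of tray between -0.07 and 0.07 m and y of blank1_mid in the frame of tray between -0.07 and 0.07 m and z of blank1_mid in the frame of tray between 0.003 and 0.026 m and x of blank2_mid in the frame of tray between -0.07 and 0.07 m and y of blank2_mid in the frame of tray between -0.07 and 0.07 m and z of blank2_mid in the frame of tray between 0.003 and 0.026 m and height (world z) of scoop_pan between 0 and 0.0045 m and angle between scoop_pan's own z axis and vertical below 0.06 rad and linear speed of each of blank0, blank1, blank2, scoop below 0.02 m/s); the robot touches nothing.
It fails at once if the gripper's fingers touch a blank (contact force between the fingers and blank0 above 0.5 N or contact force between the fingers and blank1 above 0.5 N or contact force between the fingers and blank2 above 0.5 N).
It fails at once if the bangle, block or tweezers are moved by more than 20 mm (distance of any of bangle_mid, block_mid, tweezers_mid from where it was at the start of the episode above 0.02 m).
It also fails if it takes over 54 s, if anything falls off the work surface, if the arm or the gripper's body presses on something with over 40 N, if the wrist force passes 120 N, or if a joint passes its speed limit or range.

## Working session

There is one attempt and no reset: what is moved stays moved. The work goes in short steps, Python scripts to look and compute and a tool call to move; the robot and the scene stay as the last step left them, time stands still between calls to the robot, and variables do not carry over. Pictures are saved under pics/ and viewed, at most 10 in all, crops included, and the job is handed in when it is done.

Besides the shell and the picture viewer there is one more tool, called as name(argument=value, ...) on one line, values as JSON. move_arm: Moves the arm, as the interface text tells. Its arguments: {"type":"object","properties":{"increments":{"type":"array","items":{"type":"array"}},"hand":{"type":"number"},"force":{"type":"number"}},"required":["increments"]}

```bash
mkdir -p pics
python3 - <<'E'
from cell import ctrl, eyes
import cv2, numpy as np, pickle
s=ctrl.get_state(); print(s['time'],s['tcp_pos'],s['tool_rot'],s['gripper_width'])
for n in ("side","top"):
    c=eyes.camera(n); pickle.dump(c,open(f'{n}0.pkl','wb'))
    cv2.imwrite(f'pics/{n}0.png',cv2.resize(c['pixels'][:,:,::-1],(800,600)))
    print(n,c['fx'],c['cx'],c['cy'],np.round(c['R'],3).tolist(),c['t'])
E
```

```text
0.0 [0.25350755 0.57078622 0.24944102] [[-9.13965388e-01  4.05791615e-01 -6.59674800e-04]
 [ 4.05792148e-01  9.13963985e-01 -1.60183491e-03]
 [-4.70921644e-05 -1.73171252e-03 -9.99998499e-01]] 0.08521307646860514
side 357.6409707359457 257.5677859650546 190.55341535459584 [[0.956, -0.292, -0.007], [-0.226, -0.724, -0.652], [0.185, 0.625, -0.759]] [-0.4582665   0.13723407  0.9122086 ]
top 384.3132682565063 256.1941836322938 197.98462756295814 [[0.012, -1.0, -0.004], [-0.993, -0.011, -0.12], [0.12, 0.006, -0.993]] [0.00932338 0.49540794 1.05463468]
```

View pics/top0.png

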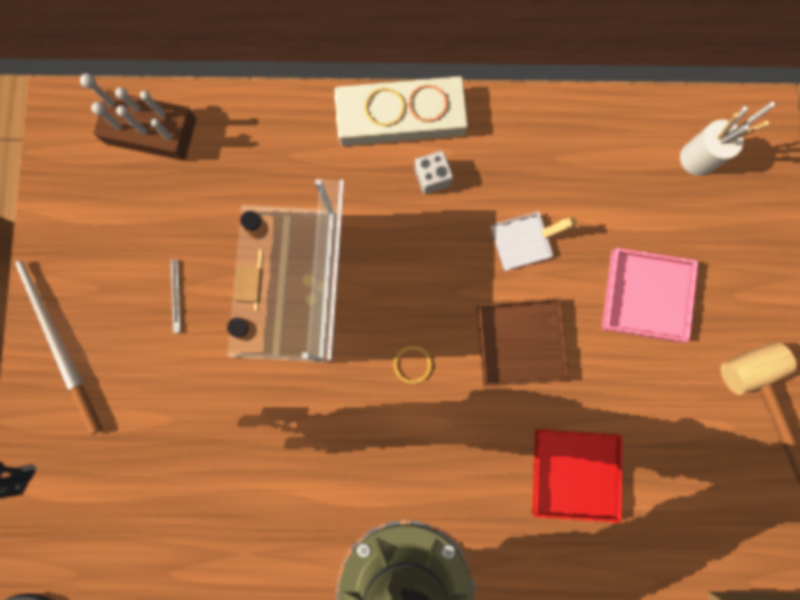

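View pics/side0.png

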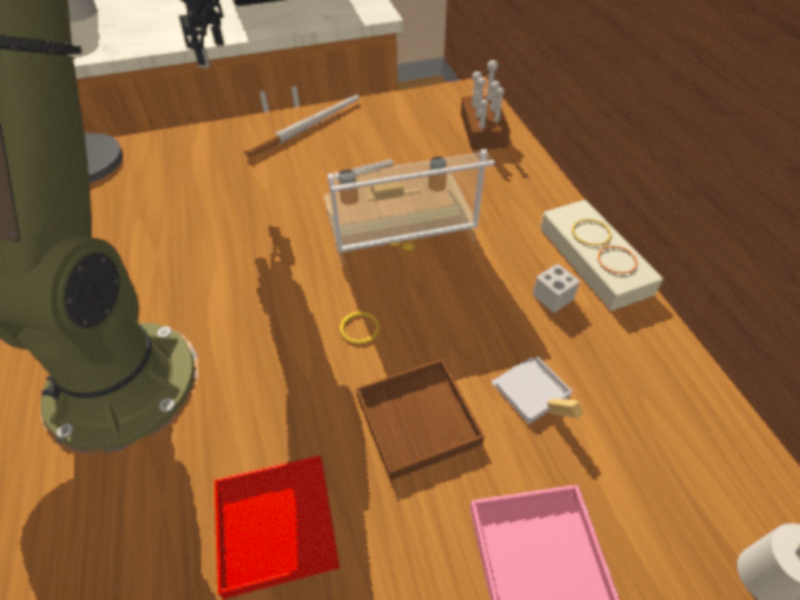

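The top view (800 px scale) shows the ledge lip at column ~335, opening right (−y). The scoop is at (523,240) with its handle to the right, the brown tray at (523,342), the bangle at (413,365), the block at (433,172) and the blanks near (310,285). Next I measure these.

```bash
cat > h.py <<'E'
import numpy as np, cv2
def ray(c,uv,z):
    uv=np.atleast_2d(uv).astype(float)
    d=np.c_[(uv[:,0]-c['cx'])/c['fx'],(uv[:,1]-c['cy'])/c['fy'],np.ones(len(uv))]@c['R']
    o=-c['R'].T@c['t']; return o+d*((z-o[2])/d[:,2])[:,None]
def pix(c,P):
    q=np.atleast_2d(P)@c['R'].T+c['t']; return np.c_[q[:,0]/q[:,2]*c['fx']+c['cx'],q[:,1]/q[:,2]*c['fy']+c['cy']]
E
python3 - <<'E'
from h import *; import pickle
t=pickle.load(open('top0.pkl','rb')); s=pickle.load(open('side0.pkl','rb'))
k=.64
def p(n,u,v,z,c=t): print(n,np.round(ray(c,[[u*k,v*k]],z)[0],3))
hsv=cv2.cvtColor(t['pixels'],cv2.COLOR_RGB2HSV)
m=((hsv[...,1]<60)&(hsv[...,2]>130)).astype(np.uint8); m2=np.zeros_like(m); m2[130:176,305:360]=m[130:176,305:360]
cs=max(cv2.findContours(m2,0,2)[0],key=cv2.contourArea); r=cv2.minAreaRect(cs); print(r, np.round(ray(t,cv2.boxPoints(r),0.008),3).tolist())
p('tray corners(rim)',478,305,.026);p('',564,299,.026);p('',574,379,.026);p('',484,384,.026)
p('handle tip',572,222,.06)
p('bangle',413,365,.004);p('block',433,158,.05);p('tw',177,297,.004)
p('lip top end',343,181,.21);p('lip bot',333,360,.21)
p('bl',309,281,.005);p('bl',312,298,.005)
p('cheek',327,208,.045);p('cheek2',305,357,.045)
print('side')
p('lipL base',342,249,.039,s);p('lipR',479,231,.039,s)
p('bl',408,246,.005,s);p('bl',395,242,.005,s)
for n,c,(u0,u1,v0,v1) in (('t',t,(160,330,100,260)),('s',s,(190,330,90,190))):
    im=c['pixels'][v0:v1,u0:u1,::-1]; f=min(800/im.shape[1],600/im.shape[0]); cv2.imwrite(f'pics/{n}c.png',cv2.resize(im,None,fx=f,fy=f,interpolation=2)); print(f)
E
```

```text
((333.61151123046875, 154.2423095703125), (29.90767478942871, 33.32819747924805), 74.74488067626953) [[0.658, -0.151, 0.008], [0.686, -0.245, 0.008], [0.6, -0.267, 0.008], [0.573, -0.173, 0.008]]
tray corners(rim) [ 0.505 -0.126  0.026]
 [ 0.518 -0.282  0.026]
 [ 0.374 -0.296  0.026]
 [ 0.363 -0.136  0.026]
handle tip [ 0.652 -0.289  0.06 ]
bangle [ 0.396 -0.009  0.004]
block [ 0.772 -0.041  0.05 ]
tw [0.517 0.43  0.004]
lip top end [0.672 0.105 0.21 ]
lip bot [0.396 0.113 0.21 ]
bl [0.549 0.186 0.005]
bl [0.518 0.179 0.005]
cheek [0.678 0.151 0.045]
cheek2 [0.407 0.182 0.045]
side
lipL base [0.407 0.154 0.039]
lipR [0.672 0.123 0.039]
bl [0.539 0.158 0.005]
bl [0.518 0.177 0.005]
3.75
5.714285714285714
```

View pics/tc.png

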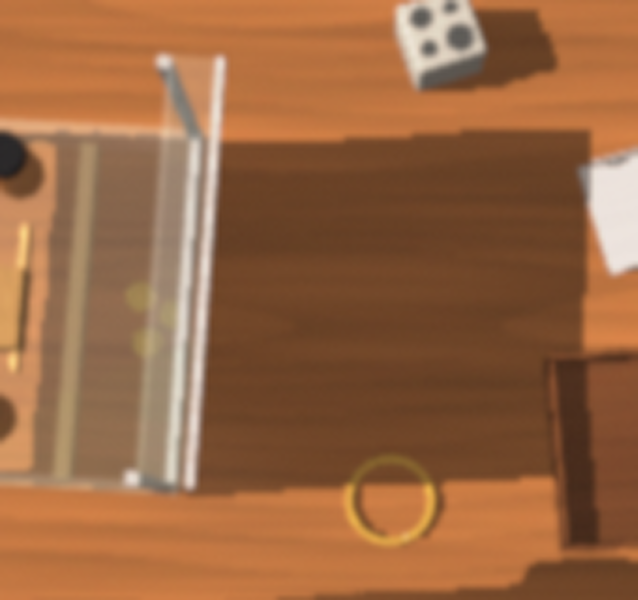

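move_arm(increments=[[[-40, 30, 0], 0], [[-80, 60, 0], 0], [[-120, 100, 0], 0], [[-160, 160, 0], 0], [[-200, 200, 0], 0], [[-230, 240, 0], 0], [[-250, 280, 0], 0], [[-250, 300, 0], 0]])

```text
time: 1.1
tcp_pos: [0.5562, 0.7202, 0.2527]
tool_rot: [[-0.936, 0.348, 0.049], [0.35, 0.937, 0.028], [-0.036, 0.043, -0.998]]
force: [-0.7, 1.4, 0.9]
gripper_width: 0.085
gripper_force: 0.0
```

Crop: the blanks sit at about (138,297), (168,313) and (146,343), and the stop strip face at column ~90. Pushing past reach tilts the tool outward, so I explore that toward +y.

move_arm(increments=[[[62, 0, 0], 0], [[124, 0, 0], 0], [[186, 0, 0], 0], [[248, 0, 0], 0], [[310, 0, 0], 0], [[372, 10, 0], 0], [[430, 40, 0], 0], [[490, 70, 0], 0]])

```text
time: 2.1
tcp_pos: [0.1436, 0.9106, 0.2318]
tool_rot: [[-0.936, 0.346, 0.056], [0.349, 0.936, 0.048], [-0.036, 0.065, -0.997]]
force: [33.7, 53.4, 18.9]
gripper_width: 0.0856
gripper_force: 0.0
```

Run:
```python
from h import *; import pickle
from cell import ctrl
st=ctrl.get_state(); print(np.round(st['joint_pos'],1), st['time'])
t=pickle.load(open('top0.pkl','rb'));s=pickle.load(open('side0.pkl','rb'))
f=lambda a:np.array(a)/3.75+[160,100]
print('blanks\n',np.round(ray(t,f([[138,297],[168,313],[146,343]]),.008),3))
print('lip lower\n',np.round(ray(t,f([[195,140],[172,485]]),.043),3), 'guard top\n',np.round(ray(t,f([[220,60],[190,487]]),.21),3))
print('visor other\n',np.round(ray(t,f([[163,62],[131,478]]),.21),3))
print('stop\n',np.round(ray(t,f([[97,145],[72,475]]),.018),3))
# pan sheets corners via top
for z in (.002,.016): print(np.round(ray(t,[[493*.64,225*.64],[541*.64,212*.64],[553*.64,258*.64],[505*.64,270*.64]],z),3).tolist())
```

```text
[-83.3  69.3 -38.5   0.2  41.5 107.4 -12.9] 2.1
blanks
 [[0.551 0.188 0.008]
 [0.538 0.164 0.008]
 [0.515 0.181 0.008]]
lip lower
 [[0.666 0.143 0.043]
 [0.405 0.153 0.043]] guard top
 [[0.672 0.107 0.21 ]
 [0.398 0.119 0.21 ]]
visor other
 [[0.67  0.144 0.21 ]
 [0.403 0.156 0.21 ]]
stop
 [[0.668 0.222 0.018]
 [0.412 0.232 0.018]]
[[0.661, -0.157, 0.002], [0.687, -0.248, 0.002], [0.599, -0.269, 0.002], [0.575, -0.179, 0.002]]
[[0.657, -0.155, 0.016], [0.683, -0.245, 0.016], [0.596, -0.265, 0.016], [0.572, -0.177, 0.016]]
```

move_arm(increments=[[[0, -40, -30], 0], [[0, -75, -80], 0], [[0, -115, -130], 0], [[0, -155, -180], 0], [[0, -195, -230], 0], [[0, -230, -280], 0], [[0, -265, -330], 0], [[0, -300, -380], 0]])

```text
time: 3.1
tcp_pos: [0.0234, 0.6276, 0.5684]
tool_rot: [[-0.939, 0.342, 0.05], [0.344, 0.938, 0.047], [-0.031, 0.061, -0.998]]
force: [-0.2, 1.6, -1.8]
gripper_width: 0.0854
gripper_force: 0.0
```

```bash
python3 -c "
from cell import ctrl
import numpy as np
s=ctrl.get_state(); print(np.round(s['joint_pos'],1),s['force'])"
```

```text
[-79.1  27.9 -31.7  40.5  19.3 112.2 -29.8] [-0.15677708  1.58021793 -1.76617618]
```

move_arm(increments=[[[0, 0, -60], 0], [[0, 0, -120], 0], [[0, 0, -180], 0], [[0, 0, -240], 0], [[0, 0, -300], 0], [[0, 0, -300], 0]])

```text
time: 3.85
tcp_pos: [0.0092, 0.5836, 0.7035]
tool_rot: [[-0.93, 0.354, 0.096], [0.366, 0.888, 0.279], [0.014, 0.294, -0.956]]
force: [0.9, 1.1, -1.6]
gripper_width: 0.0848
gripper_force: 0.0
```

```bash
python3 -c "
from cell import ctrl
import numpy as np
s=ctrl.get_state(); print(np.round(s['joint_pos'],1),s['force'])"
```

```text
[-108.8   21.    34.1   32.3  -10.3  112.5  -15.3] [ 0.85468407  1.14782919 -1.59470674]
```

move_arm(increments=[[[0, 18, -57], 0], [[0, 36, -114], 0], [[0, 54, -171], 0], [[0, 54, -171], 0]])

```text
time: 4.35
tcp_pos: [0.0056, 0.549, 0.767]
tool_rot: [[-0.939, 0.331, 0.09], [0.338, 0.851, 0.401], [0.056, 0.407, -0.912]]
force: [0.0, 0.7, 0.2]
gripper_width: 0.0854
gripper_force: 0.0
```

```bash
python3 -c "
from cell import ctrl
import numpy as np
s=ctrl.get_state(); print(np.round(s['joint_pos'],1),s['force'])"
```

```text
[-116.2   17.5   48.1   29.9  -16.3  112.5  -12.4] [0.00562348 0.69610542 0.22046479]
```

move_arm(increments=[[[0, 24, -57], 0], [[0, 48, -114], 0], [[0, 72, -171], 0], [[0, 96, -228], 0], [[0, 120, -285], 0], [[0, 120, -285], 0]])

```text
time: 5.1
tcp_pos: [0.0215, 0.5035, 0.8081]
tool_rot: [[-0.942, 0.323, 0.094], [0.328, 0.823, 0.464], [0.072, 0.468, -0.881]]
force: [-0.5, 0.5, -0.1]
gripper_width: 0.0853
gripper_force: 0.0
```

```bash
python3 -c "
from cell import ctrl
import numpy as np
s=ctrl.get_state(); print(np.round(s['joint_pos'],1),s['force'])"
```

```text
[-112.5   11.2   32.2   29.6   -4.5  112.5  -15.3] [-0.53548072  0.48983494 -0.12427016]
```

move_arm(increments=[[[0, 28, -54], 0], [[0, 56, -108], 0], [[0, 84, -162], 0], [[0, 112, -216], 0], [[0, 140, -270], 0], [[0, 168, -324], 0], [[0, 196, -378], 0], [[0, 224, -432], 0]])

```text
time: 6.1
tcp_pos: [0.0456, 0.4616, 0.8426]
tool_rot: [[-0.943, 0.316, 0.101], [0.32, 0.789, 0.524], [0.085, 0.526, -0.846]]
force: [-0.5, -0.5, 0.6]
gripper_width: 0.0852
gripper_force: 0.0
```

```bash
python3 -c "
from cell import ctrl
import numpy as np
s=ctrl.get_state(); print(np.round(s['joint_pos'],1),s['force'])"
```

```text
[-116.7    7.2   38.3   29.5   -4.3  112.5  -12.8] [-0.46181827 -0.54444644  0.58662965]
```

move_arm(increments=[[[20, 20, -54], 0], [[40, 40, -108], 0], [[40, 40, -108], 0]])

```text
time: 6.48
tcp_pos: [0.0148, 0.4434, 0.8702]
tool_rot: [[-0.945, 0.309, 0.105], [0.31, 0.754, 0.579], [0.1, 0.58, -0.808]]
force: [-0.1, 0.0, -0.2]
gripper_width: 0.0849
gripper_force: 0.0
```

move_arm(increments=[[[20, 25, -52], 0], [[40, 50, -104], 0], [[40, 50, -104], 0]])

```text
time: 6.85
tcp_pos: [-0.0589, 0.4316, 0.9053]
tool_rot: [[-0.977, 0.211, 0.026], [0.176, 0.731, 0.66], [0.12, 0.649, -0.751]]
force: [50.2, -0.7, 6.0]
gripper_width: 0.0856
gripper_force: 0.0
```

move_arm(increments=[[[20, 25, -52], 0], [[40, 50, -104], 0], [[40, 50, -104], 0]])

```text
time: 7.22
tcp_pos: [-0.247, 0.3872, 0.9286]
tool_rot: [[-0.963, -0.083, -0.257], [-0.238, 0.709, 0.664], [0.127, 0.7, -0.702]]
force: [-1.3, 1.3, 0.7]
gripper_width: 0.0853
gripper_force: 0.0
```

```bash
python3 -c "
from cell import ctrl
import numpy as np
s=ctrl.get_state(); print(np.round(s['joint_pos'],1),s['force'])"
```

```text
[-165.8   11.5   77.2   16.8  -25.7  112.5  -13. ] [-1.27645574  1.28410818  0.66927573]
```

move_arm(increments=[[[-50, 10, -28], 0], [[-100, 20, -56], 0], [[-150, 30, -84], 0]])

```text
time: 7.6
tcp_pos: [-0.12, 0.3887, 0.946]
tool_rot: [[-0.964, -0.073, -0.256], [-0.234, 0.693, 0.682], [0.127, 0.717, -0.685]]
force: [0.5, 0.6, -0.2]
gripper_width: 0.0854
gripper_force: 0.0
```

```bash
python3 -c "
from cell import ctrl
import numpy as np
s=ctrl.get_state(); print(np.round(s['joint_pos'],1),s['force'])"
```

```text
[-138.6    2.7   37.9   18.6   -9.   112.5   -7.9] [ 0.53988752  0.64646803 -0.24678993]
```

move_arm(increments=[[[-58, -4, -15], 0], [[-116, 0, -37], 0], [[-174, 0, -60], 0], [[-232, 0, -80], 0]])

```text
time: 8.1
tcp_pos: [-0.0221, 0.3969, 0.9367]
tool_rot: [[-0.965, -0.074, -0.251], [-0.23, 0.694, 0.682], [0.124, 0.716, -0.687]]
force: [-0.8, -0.8, -0.3]
gripper_width: 0.0855
gripper_force: 0.0
```

```bash
python3 -c "
from cell import ctrl
import numpy as np
s=ctrl.get_state(); print(np.round(s['joint_pos'],1),s['force'])"
```

```text
[-90.5   1.8  16.3  22.4 -28.  112.5   4.9] [-0.78524175 -0.81431428 -0.31535357]
```

move_arm(increments=[[[-58, 0, -15], 0], [[-116, 0, -30], 0], [[-174, 0, -45], 0]])

```text
time: 8.48
tcp_pos: [0.0147, 0.4144, 0.9258]
tool_rot: [[-0.966, -0.082, -0.244], [-0.23, 0.704, 0.672], [0.117, 0.705, -0.699]]
force: [-0.3, 1.6, 0.1]
gripper_width: 0.0856
gripper_force: 0.0
```

move_arm(increments=[[[-58, 0, -15], 0], [[-116, 0, -30], 0], [[-174, 0, -45], 0]])

```text
time: 8.85
tcp_pos: [0.1124, 0.4256, 0.9127]
tool_rot: [[-0.966, -0.082, -0.244], [-0.231, 0.697, 0.679], [0.114, 0.712, -0.693]]
force: [0.8, 2.9, -0.3]
gripper_width: 0.0852
gripper_force: 0.0
```

```bash
python3 -c "
from cell import ctrl
import numpy as np
s=ctrl.get_state(); print(np.round(s['joint_pos'],1),s['force'])"
```

```text
[-21.4  11.6 -68.5  20.1  -7.2 112.5  10.1] [ 0.81867471  2.93391071 -0.29407018]
```

move_arm(increments=[[[-50, 0, -15], 0], [[-100, 0, -30], 0]])

```text
time: 9.1
tcp_pos: [0.2112, 0.4264, 0.8963]
tool_rot: [[-0.969, -0.072, -0.237], [-0.222, 0.679, 0.7], [0.11, 0.731, -0.674]]
force: [0.7, 0.9, 0.1]
gripper_width: 0.0853
gripper_force: 0.0
```

```bash
python3 -c "
from cell import ctrl
import numpy as np
s=ctrl.get_state(); print(np.round(s['joint_pos'],1),s['force'])"
```

```text
[-15.6  17.  -70.   18.7  -6.5 112.5  16.9] [0.67462866 0.88856799 0.06430598]
```

move_arm(increments=[[[-55, 5, -25], 0], [[-110, 10, -50], 0], [[-110, 10, -50], 0]])

```text
time: 9.48
tcp_pos: [0.3109, 0.4199, 0.8783]
tool_rot: [[-0.974, -0.058, -0.22], [-0.204, 0.647, 0.734], [0.1, 0.76, -0.642]]
force: [-0.1, -0.3, 0.3]
gripper_width: 0.0855
gripper_force: 0.0
```

```bash
python3 -c "
from cell import ctrl
import numpy as np
s=ctrl.get_state(); print(np.round(s['joint_pos'],1),s['force'])"
```

```text
[-12.7  22.4 -66.5  15.6  -7.8 112.5  23.9] [-0.1268544  -0.28380384  0.25215046]
```

move_arm(increments=[[[33, -35, 35], 0], [[67, -70, 70], 0], [[100, -105, 105], 0], [[133, -140, 140], 0], [[167, -175, 175], 0], [[200, -210, 210], 0], [[235, -245, 245], 0], [[270, -280, 280], 0]])

```text
time: 10.48
tcp_pos: [0.1397, 0.4029, 0.6975]
tool_rot: [[-0.974, -0.064, -0.217], [-0.204, 0.66, 0.723], [0.096, 0.748, -0.656]]
force: [-0.0, 0.4, 0.3]
gripper_width: 0.0856
gripper_force: 0.0
```

move_arm(increments=[[[33, -35, 35], 0], [[67, -70, 70], 0], [[100, -105, 105], 0], [[133, -140, 140], 0], [[167, -175, 175], 0]])

```text
time: 11.1
tcp_pos: [0.0975, 0.4169, 0.6214]
tool_rot: [[-0.97, -0.05, -0.237], [-0.21, 0.659, 0.722], [0.12, 0.751, -0.65]]
force: [0.3, 0.0, 0.3]
gripper_width: 0.0852
gripper_force: 0.0
```

```bash
python3 -c "
from cell import ctrl
import numpy as np
s=ctrl.get_state(); print(np.round(s['joint_pos'],1),s['force'])"
```

```text
[-51.5 -13.5   1.3  98.  -42.9  70.2  54.7] [0.33974579 0.04349337 0.29002148]
```

move_arm(increments=[[[0, 30, 40], 0], [[15, 45, 80], 0], [[45, 30, 125], 0], [[80, 5, 175], 0], [[115, -25, 220], 0], [[150, -55, 270], 0], [[185, -85, 320], 0], [[220, -110, 370], 0]])

```text
time: 12.1
tcp_pos: [-0.1294, 0.5441, 0.405]
tool_rot: [[-0.97, -0.055, -0.238], [-0.214, 0.66, 0.72], [0.117, 0.749, -0.652]]
force: [0.2, -0.1, 0.7]
gripper_width: 0.0856
gripper_force: 0.0
```

```bash
python3 -c "
from cell import ctrl
import numpy as np
s=ctrl.get_state(); print(np.round(s['joint_pos'],1),s['force'])"
```

```text
[-38.1  -4.2 -60.7 122.8 -44.5  13.8  38.3] [ 0.2315859  -0.1182297   0.74182065]
```

move_arm(increments=[[[20, -35, 40], 0], [[40, -70, 80], 0], [[60, -105, 120], 0], [[80, -140, 160], 0]])

```text
time: 12.6
tcp_pos: [-0.1791, 0.4904, 0.3406]
tool_rot: [[-0.972, -0.06, -0.226], [-0.206, 0.678, 0.705], [0.111, 0.732, -0.672]]
force: [-0.8, 0.4, -0.3]
gripper_width: 0.0854
gripper_force: 0.0
```

```bash
python3 -c "
from cell import ctrl
import numpy as np
s=ctrl.get_state(); print(np.round(s['joint_pos'],1),s['force'])"
```

```text
[-22.1 -10.6 -81.6 132.5 -87.1  10.   73.4] [-0.75992497  0.41109641 -0.29963903]
```

move_arm(increments=[[[30, -35, 40], 0], [[60, -70, 80], 0], [[60, -70, 80], 0]])

```text
time: 12.98
tcp_pos: [-0.2175, 0.4545, 0.3222]
tool_rot: [[-0.968, -0.067, -0.244], [-0.219, 0.702, 0.677], [0.125, 0.709, -0.694]]
force: [-0.2, 0.2, 0.9]
gripper_width: 0.0856
gripper_force: 0.0
```

move_arm(increments=[[[30, -35, 40], 0], [[60, -70, 80], 0], [[60, -70, 80], 0]])

```text
time: 13.35
tcp_pos: [-0.2363, 0.426, 0.3056]
tool_rot: [[-0.959, -0.076, -0.273], [-0.241, 0.729, 0.641], [0.15, 0.681, -0.717]]
force: [-0.2, 0.2, 0.0]
gripper_width: 0.0854
gripper_force: 0.0
```

```bash
python3 -c "
from cell import ctrl
import numpy as np
s=ctrl.get_state(); print(np.round(s['joint_pos'],1),s['force'])"
```

```text
[-31.  -13.6 -81.7 136.5 -87.2  10.   65.7] [-0.23503913  0.24062285  0.02788268]
```

```bash
cat > fk.py <<'E'
import numpy as np, os
from scipy.optimize import least_squares
from scipy.spatial.transform import Rotation as Ro
D=[([-60.017,29.078,-13.613,85.955,7.202,65.827,-8.869],[.2535,.5708,.2494],[[-.914,.4058,-.0007],[.4058,.914,-.0016],[0,-.0017,-1]]),
([-83.3,69.3,-38.5,.2,41.5,107.4,-12.9],[.1436,.9106,.2318],[[-.936,.346,.056],[.349,.936,.048],[-.036,.065,-.997]]),
([-79.1,27.9,-31.7,40.5,19.3,112.2,-29.8],[.0234,.6276,.5684],[[-.939,.342,.05],[.344,.938,.047],[-.031,.061,-.998]]),
([-108.8,21,34.1,32.3,-10.3,112.5,-15.3],[.0092,.5836,.7035],[[-.93,.354,.096],[.366,.888,.279],[.014,.294,-.956]]),
([-116.2,17.5,48.1,29.9,-16.3,112.5,-12.4],[.0056,.549,.767],[[-.939,.331,.09],[.338,.851,.401],[.056,.407,-.912]]),
([-112.5,11.2,32.2,29.6,-4.5,112.5,-15.3],[.0215,.5035,.8081],[[-.942,.323,.094],[.328,.823,.464],[.072,.468,-.881]]),
([-116.7,7.2,38.3,29.5,-4.3,112.5,-12.8],[.0456,.4616,.8426],[[-.943,.316,.101],[.32,.789,.524],[.085,.526,-.846]]),
([-165.8,11.5,77.2,16.8,-25.7,112.5,-13],[-.247,.3872,.9286],[[-.963,-.083,-.257],[-.238,.709,.664],[.127,.7,-.702]]),
([-138.6,2.7,37.9,18.6,-9,112.5,-7.9],[-.12,.3887,.946],[[-.964,-.073,-.256],[-.234,.693,.682],[.127,.717,-.685]]),
([-90.5,1.8,16.3,22.4,-28,112.5,4.9],[-.0221,.3969,.9367],[[-.965,-.074,-.251],[-.23,.694,.682],[.124,.716,-.687]]),
([-21.4,11.6,-68.5,20.1,-7.2,112.5,10.1],[.1124,.4256,.9127],[[-.966,-.082,-.244],[-.231,.697,.679],[.114,.712,-.693]]),
([-15.6,17,-70,18.7,-6.5,112.5,16.9],[.2112,.4264,.8963],[[-.969,-.072,-.237],[-.222,.679,.7],[.11,.731,-.674]]),
([-12.7,22.4,-66.5,15.6,-7.8,112.5,23.9],[.3109,.4199,.8783],[[-.974,-.058,-.22],[-.204,.647,.734],[.1,.76,-.642]]),
([-51.5,-13.5,1.3,98,-42.9,70.2,54.7],[.0975,.4169,.6214],[[-.97,-.05,-.237],[-.21,.659,.722],[.12,.751,-.65]]),
([-38.1,-4.2,-60.7,122.8,-44.5,13.8,38.3],[-.1294,.5441,.405],[[-.97,-.055,-.238],[-.214,.66,.72],[.117,.749,-.652]]),
([-22.1,-10.6,-81.6,132.5,-87.1,10,73.4],[-.1791,.4904,.3406],[[-.972,-.06,-.226],[-.206,.678,.705],[.111,.732,-.672]]),
([-31,-13.6,-81.7,136.5,-87.2,10,65.7],[-.2363,.426,.3056],[[-.959,-.076,-.273],[-.241,.729,.641],[.15,.681,-.717]])]
def fk(p,q):
    R=np.eye(3);t=np.zeros(3); q=np.radians(q)
    for i in range(7):   # link offset, fixed misalignment, then joint
        t=t+R@p[6*i:6*i+3]; R=R@Ro.from_rotvec(p[6*i+3:6*i+6]*q[i]).as_matrix() if 0 else R@Ro.from_rotvec(p[6*i+3:6*i+6]/np.linalg.norm(p[6*i+3:6*i+6])*q[i]).as_matrix()
    return t+R@p[42:45], R@Ro.from_rotvec(p[45:48]).as_matrix()
def res(p,p0):
    r=[]
    for q,t,M in D:
        a,b=fk(p,q); r+=list((a-t)*10)+list((b-np.array(M)).ravel()*2)
    return np.r_[r,(p-p0)*.003]
if __name__=='__main__':
    best=None
    for s7 in (1,-1):
     for s5 in (1,-1):
      for s3 in (1,-1):
       for tw in (0,np.pi/2,np.pi,-np.pi/2):
        L=[(0,0,.15),(0,0,.2),(0,0,.2),(0,0,.2),(0,0,.2),(0,0,.2),(0.05,0,.05)]
        A=[(0,0,-1),(0,1,0),(0,0,s3),(0,1,0),(0,0,s5),(0,1,0),(0,0,s7)]
        p0=np.r_[np.concatenate([np.r_[l,a] for l,a in zip(L,A)]),0,0,.2,0,0,tw]
        o=least_squares(res,p0,args=(p0,),max_nfev=25)
        if best is None or o.cost<best.cost: best=o;bp=p0;print(s3,s5,s7,tw,o.cost)
    o=least_squares(res,best.x,args=(bp,),max_nfev=200);p=o.x; np.save('p.npy',p)
    print(o.cost); print(np.round(p[:42].reshape(7,6),3),np.round(p[42:],3))
    print([ (round(float(np.linalg.norm(fk(p,q)[0]-t))*1000,1), round(float(np.degrees(Ro.from_matrix(fk(p,q)[1].T@Ro.from_matrix(np.array(M)).as_matrix()).magnitude())),2)) for q,t,M in D])
E
timeout 400 python3 fk.py
```

```text
1 1 1 0 1.9227634260881672
1 1 1 1.5707963267948966 0.2230254277760006
-1 1 1 0 0.0005563773932584738
-1 1 1 -1.5707963267948966 0.00042532698099204043
1 -1 1 0 0.00041857431817187855
-1 -1 1 0 0.0004145340376876525
-1 -1 1 1.5707963267948966 0.0003620907218946142
-1 1 -1 3.141592653589793 0.00035193607932848796
-1 -1 -1 0 0.0003452179288589073
-1 -1 -1 1.5707963267948966 0.0003341789097840373
0.0003341789097840373
[[-0.001 -0.     0.097 -0.    -0.    -1.   ]
 [-0.    -0.003  0.147 -0.001  1.     0.002]
 [ 0.    -0.003  0.289 -0.001  0.    -1.   ]
 [-0.001 -0.01   0.289  0.002  1.     0.001]
 [-0.    -0.009  0.191  0.001  0.001 -1.   ]
 [ 0.    -0.     0.191  0.002  1.     0.002]
 [-0.001 -0.     0.095 -0.     0.002 -1.   ]] [-0.000e+00 -1.000e-03  2.450e-01  2.000e-03 -2.000e-03  1.566e+00]
[(0.4, 0.09), (0.3, 0.05), (0.8, 0.1), (0.6, 0.07), (0.4, 0.06), (0.2, 0.02), (0.3, 0.07), (0.5, 0.09), (0.6, 0.05), (0.7, 0.07), (0.4, 0.04), (0.5, 0.11), (0.7, 0.09), (0.3, 0.05), (0.5, 0.06), (0.6, 0.09), (0.4, 0.04)]
```

```bash
cat > sim.py <<'E'
import numpy as np
from fk import fk,D,Ro
from scipy.optimize import least_squares
p=np.load('p.npy')
lo=np.array([-176.47,-13.61,-81.72,.22,-87.28,10,-165.47]);hi=np.array([176.47,117.27,77.17,143.17,267.28,112.55,165.47])
def call(q,rows,w,eps=.02,M0=None,x0=None):
    """rows: tool-frame shifts mm (and twist)"""
    x,M=fk(p,q)
    for r in rows:
        T=x+M@np.array(r[:3])/1000; W=M@Ro.from_rotvec([0,0,r[3] if len(r)>3 else 0]).as_matrix(); q0=q.copy()
        c,C=fk(p,q); d=T-c; n=np.linalg.norm(d); T=c+d*min(1,.0625/max(n,1e-9))
        def f(z):
            a,b=fk(p,z); return np.r_[w*(a-T),Ro.from_matrix(b.T@W).as_rotvec(),eps*np.radians(z-q0)]
        q=least_squares(f,np.clip(q0,lo+1e-3,hi-1e-3),bounds=(lo,hi),x_scale=30.,max_nfev=15).x
    return q
E
cat > cal.py <<'E'
from sim import *
tests=[(2,[(0,0,-60*k) for k in (1,2,3,4,5,5)],3),(3,[(0,18*k,-57*k) for k in (1,2,3,3)],4),(4,[(0,24*k,-57*k) for k in (1,2,3,4,5,5)],5),(5,[(0,28*k,-54*k) for k in range(1,9)],6),
(11,[(-55*k,5*k,-25*k) for k in (1,2,2)],12)]
for w in (1,2,4,8):
    print(w)
    for a,rows,b in tests:
        q=call(np.array(D[a][0],float),rows,w); x,M=fk(p,q)
        print('  sim',np.round(x,3),np.round(M[:,2],3),'real',D[b][1],np.array(D[b][2])[:,2], np.round(q[[2,5]]))
E
timeout 500 python3 cal.py
```

```text
1
  sim [0.017 0.554 0.624] [ 0.051  0.073 -0.996] real [0.0092, 0.5836, 0.7035] [ 0.096  0.279 -0.956] [ 17. 113.]
  sim [0.017 0.548 0.726] [ 0.096  0.302 -0.949] real [0.0056, 0.549, 0.767] [ 0.09   0.401 -0.912] [ 26. 113.]
  sim [0.023 0.502 0.79 ] [ 0.091  0.423 -0.902] real [0.0215, 0.5035, 0.8081] [ 0.094  0.464 -0.881] [ 32. 113.]
  sim [0.046 0.461 0.825] [ 0.097  0.486 -0.869] real [0.0456, 0.4616, 0.8426] [ 0.101  0.524 -0.846] [ 38. 113.]
  sim [0.304 0.419 0.87 ] [-0.231  0.715 -0.66 ] real [0.3109, 0.4199, 0.8783] [-0.22   0.734 -0.642] [-69. 113.]
2
  sim [0.016 0.562 0.653] [ 0.055  0.146 -0.988] real [0.0092, 0.5836, 0.7035] [ 0.096  0.279 -0.956] [ 18. 113.]
  sim [0.016 0.554 0.754] [ 0.101  0.369 -0.924] real [0.0056, 0.549, 0.767] [ 0.09   0.401 -0.912] [ 27. 113.]
  sim [0.022 0.505 0.819] [ 0.096  0.487 -0.868] real [0.0215, 0.5035, 0.8081] [ 0.094  0.464 -0.881] [ 32. 113.]
  sim [0.046 0.462 0.854] [ 0.104  0.548 -0.83 ] real [0.0456, 0.4616, 0.8426] [ 0.101  0.524 -0.846] [ 38. 113.]
  sim [0.311 0.42  0.885] [-0.217  0.744 -0.632] real [0.3109, 0.4199, 0.8
[... 477 characters left out ...]
0.846] [ 36. 113.]
  sim [0.32  0.421 0.905] [-0.196  0.783 -0.59 ] real [0.3109, 0.4199, 0.8783] [-0.22   0.734 -0.642] [-59. 113.]
8
  sim [0.01  0.604 0.843] [ 0.075  0.6   -0.797] real [0.0092, 0.5836, 0.7035] [ 0.096  0.279 -0.956] [ 26. 113.]
  sim [0.012 0.579 0.866] [ 0.116  0.625 -0.772] real [0.0056, 0.549, 0.767] [ 0.09   0.401 -0.912] [ 31. 113.]
  sim [0.02  0.527 1.025] [ 0.122  0.885 -0.449] real [0.0215, 0.5035, 0.8081] [ 0.094  0.464 -0.881] [ 16. 103.]
  sim [0.047 0.475 1.113] [ 0.152  0.96  -0.236] real [0.0456, 0.4616, 0.8426] [ 0.101  0.524 -0.846] [ 8. 95.]
  sim [0.325 0.422 0.918] [-0.181  0.808 -0.561] real [0.3109, 0.4199, 0.8783] [-0.22   0.734 -0.642] [-51. 113.]
```

```bash
cat > search.py <<'E'
from sim import *
import sys,time
from multiprocessing import Pool,cpu_count
def score(q,az,tl):
    z=fk(p,q)[1][:,2]; a=np.degrees(np.arctan2(z[0],z[1])); t=np.degrees(np.arccos(-z[2])); return abs(a-az)+.5*max(0,abs(t-tl)-4),a,t
def job(a):
    q,d,n=a; M=fk(p,q)[1]; r=M.T@np.array(d)
    r=np.round(r/2)*2; rows=[r*k for k in range(1,n+1)]
    q2=call(q,rows,1.6); return q2,r,n
if __name__=='__main__':
    from cell import ctrl
    AZ,TL=float(sys.argv[1]),float(sys.argv[2]); depth=int(sys.argv[3])
    q=np.array(ctrl.get_state()['joint_pos']); rng=np.random.default_rng(0); print(score(q,AZ,TL),cpu_count())
    beam=[(score(q,AZ,TL)[0],q,[])]
    with Pool() as P:
      for dep in range(depth):
        jobs=[];par=[]
        for s,q,h in beam:
            for _ in range(max(24,240//len(beam))):
                d=rng.normal(size=3); d=d/np.linalg.norm(d)*58; n=int(rng.choice([4,8]))
                e=fk(p,q)[0]+d/1000*n
                if e[2]<.2 or e[2]>1.3 or np.hypot(*e[:2])<.25 or e[0]<-.45: continue
                jobs.append((q,d,n));par.append(h)
        out=P.map(job,jobs,chunksize=4); cand=[]
        for (q2,r,n),h in zip(out,par):
            x=fk(p,q2)[0]
            if x[2]<.18 or np.hypot(*x[:2])<.25: continue
            cand.append((score(q2,AZ,TL)[0],q2,h+[(r.tolist(),n)]))
        cand.sort(key=lambda c:c[0]); beam=cand[:10]
        for b in beam[:3]: print(dep,round(b[0],2),np.round(score(b[1],AZ,TL)[1:],1),np.round(fk(p,b[1])[0],2),b[2],np.round(b[1]))
E
time timeout 560 python3 search.py 2.2 42 3
```

```text
(np.float64(25.384771075394482), np.float64(-23.184771075394483), np.float64(44.20143492658047)) 4
0 23.09 [-20.9  43.3] [-0.23  0.29  0.31] [([-4.0, -36.0, -46.0], 4)] [-149.  -14.  -10.  143.   59.   34. -106.]
0 23.45 [-21.2  43.5] [-0.3   0.32  0.46] [([20.0, 6.0, -54.0], 4)] [-151.  -14.   -7.  118.   39.   50.  -77.]
0 23.46 [-21.3  44.1] [-0.29  0.25  0.4 ] [([22.0, -16.0, -52.0], 4)] [-169.  -14.   -8.  129.   48.   54. -102.]
1 19.85 [-17.6  43. ] [-0.28  0.27  0.41] [([-4.0, -36.0, -46.0], 4), ([-8.0, 22.0, -52.0], 4)] [-164.  -14.   -7.  127.   46.   54.  -95.]
1 19.85 [-17.7  42.4] [-0.31  0.26  0.56] [([20.0, 6.0, -54.0], 4), ([-24.0, -0.0, -54.0], 4)] [-167.  -14.   -6.  103.   38.   73.  -79.]
1 20.63 [-18.   46.8] [0.16 0.51 0.72] [([-38.0, 44.0, 4.0], 8), ([-36.0, 28.0, -36.0], 8)] [ 57. -14. -82.  70. -60.  96.  57.]
2 16.78 [-14.2  46.8] [0.31 0.3  0.57] [([-30.0, 48.0, -8.0], 8), ([-48.0, 26.0, -22.0], 8), ([-40.0, -38.0, -20.0], 8)] [ 91. -14. -82.  92. -58. 107. 100.]
2 16.87 [-14.1  47.2] [0.3  0.35 0.61] [([-30.0, 48.0, -8.0], 8), ([-48.0, 26.0, -22.0], 8), ([-48.0, -26.0, -18.0], 8)] [ 84. -14. -82.  87. -60. 105.  91.]
2 17.02 [-14.8  45.9] [0.24 0.34 0.4 ] [([-38.0, 44.0, 4.0], 8), ([-36.0, 28.0, -36.0], 8), ([-22.0, -50.0, 16.0], 8)] [ 75. -14. -82. 120. -59.  82. 113.]
real	0m8.005s
user	0m28.952s
sys	0m0.131s
```

```bash
python3 - <<'E'
s=open('sim.py').read()
s=s.replace("bounds=(lo,hi)","bounds=(np.maximum(lo,q0-V),np.minimum(hi,q0+V))").replace("np.clip(q0,lo+1e-3,hi-1e-3)","np.clip(q0,np.maximum(lo,q0-V)+1e-3,np.minimum(hi,q0+V)-1e-3)")
s=s.replace("def call","V=np.array([12,12,15.7,15.7,15.7,15.7,15.7])\ndef call").replace("        T=x+M@","        q=np.clip(q,lo+.01,hi-.01);T=x+M@",1)
open('sim.py','w').write(s)
s=open('search.py').read()
s=s.replace("max(24,240//len(beam))","max(40,300//len(beam))").replace("beam=cand[:10]","""
        beam=[];seen=set()
        for c in cand:
            k=(round(c[0]),)+tuple(np.round(fk(p,c[1])[0]/.2))
            if k in seen: continue
            seen.add(k);beam.append(c)
            if len(beam)>=40: break""")
open('search.py','w').write(s)
E
timeout 570 python3 search.py 2.2 42 5
```

```text
(np.float64(25.384771075394482), np.float64(-23.184771075394483), np.float64(44.20143492658047)) 4
0 23.5 [-21.3  45.3] [-0.04  0.58  0.49] [([-38.0, 44.0, 4.0], 8)] [ 15. -14. -82. 105. -56.  52.  55.]
0 23.5 [-21.3  45.6] [-0.04  0.6   0.56] [([-32.0, 48.0, -8.0], 8)] [ 17. -14. -82.  94. -51.  59.  47.]
0 23.58 [-21.4  45.7] [-0.05  0.6   0.56] [([-30.0, 48.0, -8.0], 8)] [ 15. -14. -82.  94. -50.  59.  45.]
1 20.48 [-18.   46.5] [0.14 0.54 0.54] [([-30.0, 48.0, -8.0], 8), ([-58.0, 4.0, 6.0], 8)] [ 44. -14. -82.  97. -59.  73.  72.]
1 20.5 [-18.3  45.2] [0.15 0.44 0.37] [([-32.0, 48.0, -8.0], 8), ([-42.0, -38.0, 10.0], 8)] [ 51. -14. -82. 124. -66.  66. 101.]
1 20.53 [-18.1  46.4] [0.12 0.54 0.52] [([-32.0, 48.0, -8.0], 8), ([-56.0, 4.0, 16.0], 8)] [ 40. -14. -82. 101. -60.  69.  72.]
2 15.78 [-13.1  46.9] [0.31 0.32 0.66] [([-38.0, 44.0, 4.0], 8), ([-36.0, 28.0, -36.0], 8), ([-42.0, -24.0, -30.0], 8)] [ 90. -13. -82.  79. -62. 113.  88.]
2 15.79 [-13.5  46.1] [0.31 0.28 0.62] [([-30.0, 48.0, -8.0], 8), ([-58.0, 4.0, 6.0], 8), ([-34.0, -18.0, -44.0], 8)] [ 94. -14. -82.  85. -59. 1
[... 636 characters left out ...]
 -30.0], 8), ([-44.0, 20.0, -32.0], 4)] [ 91. -12. -82.  73. -63. 113.  83.]
4 6.08 [-3.5 46.8] [0.36 0.2  0.6 ] [([-38.0, 44.0, 4.0], 8), ([-36.0, 28.0, -36.0], 8), ([-42.0, -24.0, -30.0], 8), ([-44.0, 20.0, -32.0], 4), ([-44.0, -32.0, -18.0], 8)] [107. -14. -82.  89. -57. 113. 109.]
4 6.53 [-3.9 46.9] [0.36 0.25 0.57] [([-38.0, 44.0, 4.0], 8), ([-36.0, 28.0, -36.0], 8), ([-42.0, -24.0, -30.0], 8), ([-48.0, 14.0, -28.0], 4), ([-50.0, -28.0, 4.0], 8)] [ 99. -14. -82.  93. -58. 105. 106.]
4 6.64 [-3.2 48.5] [0.33 0.34 0.75] [([-38.0, 44.0, 4.0], 8), ([-36.0, 28.0, -36.0], 8), ([-42.0, -24.0, -30.0], 8), ([-48.0, 14.0, -28.0], 4), ([-46.0, 28.0, -24.0], 8)] [ 93. -14. -82.  66. -68. 113.  77.]
```

move_arm(increments=[[[-38, 44, 4], 0], [[-76, 88, 8], 0], [[-114, 132, 12], 0], [[-152, 176, 16], 0], [[-190, 220, 20], 0], [[-228, 264, 24], 0], [[-266, 308, 28], 0], [[-304, 352, 32], 0]])

```text
time: 14.35
tcp_pos: [-0.038, 0.5829, 0.4893]
tool_rot: [[-0.965, -0.069, -0.254], [-0.226, 0.712, 0.665], [0.135, 0.699, -0.702]]
force: [-0.5, 0.3, -0.2]
gripper_width: 0.0853
gripper_force: 0.0
```

move_arm(increments=[[[-36, 28, -36], 0], [[-72, 56, -72], 0], [[-108, 84, -108], 0], [[-144, 112, -144], 0], [[-180, 140, -180], 0], [[-216, 168, -216], 0], [[-252, 196, -252], 0], [[-288, 224, -288], 0]])

```text
time: 15.35
tcp_pos: [0.1602, 0.5099, 0.721]
tool_rot: [[-0.974, -0.06, -0.218], [-0.199, 0.688, 0.698], [0.108, 0.723, -0.682]]
force: [0.6, -0.0, 0.3]
gripper_width: 0.0852
gripper_force: 0.0
```

```bash
timeout 570 python3 search.py 2.2 42 3; python3 -c "
from cell import ctrl
import numpy as np
s=ctrl.get_state(); print(np.round(s['joint_pos'],1),s['tcp_pos'])"
```

```text
(np.float64(19.994627913173247), np.float64(-17.271600038380726), np.float64(47.046055749585044)) 4
0 15.31 [-12.4  47.4] [0.3  0.34 0.68] [([-46.0, -18.0, -30.0], 8)] [ 89. -14. -82.  76. -64. 113.  84.]
0 15.92 [-13.5  46.5] [0.32 0.26 0.59] [([-36.0, -42.0, -20.0], 8)] [ 97. -14. -82.  90. -57. 112. 104.]
0 15.96 [-13.3  46.8] [0.29 0.36 0.54] [([-44.0, -36.0, 2.0], 8)] [ 79. -14. -82.  98. -59.  95.  97.]
1 11.01 [-8.5 46.6] [0.34 0.23 0.59] [([-52.0, -22.0, -16.0], 8), ([-46.0, -26.0, -24.0], 8)] [103. -14. -82.  89. -57. 113. 107.]
1 11.2 [-8.3 47.4] [0.33 0.31 0.62] [([-46.0, -18.0, -30.0], 8), ([-54.0, -18.0, 2.0], 4)] [ 92. -14. -82.  85. -61. 107.  94.]
1 11.27 [-7.8 48.6] [0.29 0.35 0.76] [([-46.0, -18.0, -30.0], 8), ([-38.0, 30.0, -30.0], 8)] [ 87. -11. -82.  65. -66. 113.  72.]
2 6.38 [-4.1 46.1] [0.35 0.18 0.63] [([-52.0, -22.0, -16.0], 8), ([-46.0, -26.0, -24.0], 8), ([-44.0, -8.0, -38.0], 4)] [103.  -9. -82.  85. -54. 113. 104.]
2 6.56 [-4.3 46.2] [0.36 0.22 0.6 ] [([-52.0, -22.0, -16.0], 8), ([-46.0, -26.0, -24.0], 8), ([-56.0, -6.0, -12.0], 8)] [105. -14. -82.  87. -58. 112. 106.]
2 6.79 [-4.4 46.4] [0.34 0.21 0.48] [([-46.0, -18.0, -30.0], 8), ([-54.0, -18.0, 2.0], 4), ([-38.0, -44.0, 6.0], 8)] [102. -14. -82. 107. -54. 100. 121.]
[ 56.7 -13.6 -81.6  69.3 -60.3  96.   56.8] [0.16015436 0.50985682 0.72101462]
```

move_arm(increments=[[[-46, -18, -30], 0], [[-92, -36, -60], 0], [[-138, -54, -90], 0], [[-184, -72, -120], 0], [[-230, -90, -150], 0], [[-276, -108, -180], 0], [[-322, -126, -210], 0]])

```text
time: 16.23
tcp_pos: [0.2996, 0.3442, 0.6914]
tool_rot: [[-0.986, -0.057, -0.158], [-0.154, 0.677, 0.719], [0.066, 0.734, -0.676]]
force: [-1.1, 0.3, 0.1]
gripper_width: 0.0857
gripper_force: 0.0
```

move_arm(increments=[[[-54, -18, -6], 0], [[-108, -36, -12], 0], [[-162, -54, -18], 0]])

```text
time: 16.6
tcp_pos: [0.3326, 0.3098, 0.651]
tool_rot: [[-0.993, -0.056, -0.106], [-0.116, 0.672, 0.731], [0.03, 0.738, -0.674]]
force: [0.3, 0.9, 0.4]
gripper_width: 0.0855
gripper_force: 0.0
```

move_arm(increments=[[[-54, -18, -6], 0], [[-108, -36, -12], 0], [[-162, -54, -18], 0]])

```text
time: 16.98
tcp_pos: [0.3571, 0.279, 0.6229]
tool_rot: [[-0.997, -0.056, -0.051], [-0.075, 0.671, 0.738], [-0.007, 0.739, -0.673]]
force: [0.1, 0.5, 0.4]
gripper_width: 0.0853
gripper_force: 0.0
```

```bash
timeout 570 python3 search.py 2.2 42 2; python3 -c "
from cell import ctrl
import numpy as np
s=ctrl.get_state(); print(np.round(s['joint_pos'],1),s['tcp_pos'])"
```

```text
(np.float64(6.887947410301502), np.float64(-3.810602406404588), np.float64(47.754690007793826)) 4
0 1.94 [ 1.  47.5] [0.38 0.21 0.64] [([-44.0, -16.0, -34.0], 4)] [108. -13. -82.  84. -61. 113. 104.]
0 2.04 [ 0.3 46.3] [0.34 0.1  0.54] [([-24.0, -46.0, -26.0], 8)] [120. -12. -82.  98. -49. 113. 128.]
0 2.39 [ 1.  48.4] [0.37 0.28 0.71] [([-48.0, 20.0, -26.0], 8)] [101. -14. -82.  72. -66. 113.  88.]
1 0.03 [ 2.2 44.7] [0.3  0.24 0.35] [([-2.0, -58.0, 4.0], 8), ([-28.0, 6.0, 50.0], 4)] [ 94. -14. -82. 128. -59.  78. 133.]
1 0.1 [ 2.3 45.8] [0.3  0.21 0.36] [([-10.0, -36.0, 44.0], 4), ([-12.0, -56.0, 6.0], 4)] [102. -14. -82. 127. -56.  83. 136.]
1 0.12 [ 2.1 43.8] [0.27 0.   0.45] [([-2.0, -58.0, 4.0], 8), ([-20.0, -34.0, -42.0], 4)] [138. -14. -82. 110. -37. 111. 152.]
[ 96.6 -13.6 -81.7  85.5 -61.1 107.2  97.8] [0.35709476 0.27896296 0.62285323]
```

move_arm(increments=[[[-44, -16, -34], 0], [[-88, -32, -68], 0], [[-132, -48, -102], 0], [[-176, -64, -136], 0]])

```text
time: 17.48
tcp_pos: [0.378, 0.2094, 0.6351]
tool_rot: [[-0.998, -0.056, 0.016], [-0.026, 0.677, 0.736], [-0.052, 0.734, -0.677]]
force: [0.2, -0.3, 0.1]
gripper_width: 0.0855
gripper_force: 0.0
```

```bash
cat > plan.py <<'E'
from sim import *
from cell import ctrl
s=ctrl.get_state(); q=np.array(s['joint_pos']); x,M=fk(p,q); print(np.round(q,1),np.round(x,4),np.round(M,3).tolist())
z=M[:,2]; print('az,tilt',np.degrees(np.arctan2(z[0],z[1])),np.degrees(np.arccos(-z[2])))
# twist making tool y horizontal, along +world x
h=np.cross(z,[0,0,1]);h/=np.linalg.norm(h); h=h*np.sign(h[0])
tw=np.arctan2(-(h@M[:,0]),h@M[:,1]); print('twist',tw)
g=np.array([.648,-.270,.041]); pre=g-z*.09
wp=[np.array([.50,.0,.45]),pre+[0,-.0,.05],pre,g,np.array([.54,-.02,.043]),np.array([.54,.117,.043]),np.array([.54,-.05,.1]),np.array([.44,-.25,.15]),np.array([.44,-.18,.12])]
c=M; cur=x; first=True
for w in wp:
    d=M.T@(w-cur)*1000; n=max(1,int(np.ceil(np.linalg.norm(d)/55)))
    if first: n=max(n,9)
    xx,MM=fk(p,q); r=MM.T@(w-xx)*1000
    q=call(q,[np.r_[r*k/n,tw*k/n if first else 0] for k in range(1,n+1)],1.6); a,b=fk(p,q)
    print(n,'shift',np.round(r),'got',np.round(a,3),'err',np.round((a-w)*1000),np.round(b[:,1:].T,3).tolist(),np.round(q)); cur=a;first=False
E
python3 plan.py
```

```text
[107.7 -13.5 -81.7  83.4 -60.7 112.5 103.7] [0.3781 0.2103 0.6358] [[-0.998, -0.058, 0.018], [-0.026, 0.676, 0.737], [-0.055, 0.735, -0.676]]
az,tilt 1.3883740650913892 47.46901939908231
twist 1.645203497833143
9 shift [-106. -286.  -27.] got [0.351 0.089 0.509] err [-149.   89.   59.] [[0.998, -0.059, 0.033], [0.065, 0.719, -0.692]] [123. -14. -82. 102. -50. 109.  38.]
12 shift [-547.  308.  -39.] got [0.29  0.015 0.422] err [-356.  351.  270.] [[0.995, -0.086, 0.06], [0.103, 0.689, -0.718]] [136. -14. -82. 115. -41. 104.  59.]
11 shift [-468.  365.   24.] got [0.285 0.003 0.39 ] err [-361.  339.  288.] [[0.99, -0.11, 0.086], [0.137, 0.655, -0.743]] [138. -14. -82. 119. -40.  98.  62.]
11 shift [-426.  359.  130.] got [0.295 0.014 0.355] err [-353.  284.  314.] [[0.985, -0.132, 0.112], [0.171, 0.621, -0.765]] [134. -14. -82. 123. -42.  90.  63.]
8 shift [-217.  211.  260.] got [0.307 0.076 0.3  ] err [-233.   96.  257.] [[0.979, -0.152, 0.138], [0.201, 0.588, -0.783]] [121. -14. -82. 133. -50.  76.  60.]
7 shift [-114.  186.  272.] got [0.323 0.138 0.277] err [-217.   21.  234.] [[0.972, -0.169, 0.162], [0.23, 0.561, -0.795]] [106. -14. -82. 137. -59.  64.  54.]
7 shift [-246.  214.   85.] got [0.335 0.067 0.293] err [-205.  117.  193.] [[0.964, -0.187, 0.187], [0.259, 0.529, -0.808]] [118. -14. -82. 132. -53.  70.  58.]
7 shift [-337.  134.  -25.] got [ 0.298 -0.047  0.314] err [-142.  203.  164.] [[0.957, -0.201, 0.209], [0.283, 0.49, -0.825]] [141. -14. -82. 127. -43.  80.  71.]
6 shift [-206.  122.  135.] got [ 0.302 -0.045  0.292] err [-138.  135.  172.] [[0.949, -0.213, 0.231], [0.305, 0.449, -0.84]] [139. -14. -82. 131. -45.  74.  72.]
```

```bash
cat > reach.py <<'E'
from sim import *
from cell import ctrl
from multiprocessing import Pool
q0=np.array(ctrl.get_state()['joint_pos']); x0,M0=fk(p,q0); z0=M0[:,2]
h=np.cross(z0,[0,0,1]);h/=np.linalg.norm(h);h*=np.sign(h[0]); W=np.c_[np.cross(h,z0),h,z0]
tw=np.arctan2(-(h@M0[:,0]),h@M0[:,1])
g=np.array([.648,-.270,.041]);pre=g-z0*.08;led=np.array([.54,.117,.043])
def ik(a):
    seed,T=a; r=np.random.default_rng(seed); s=r.uniform(lo,hi)
    o=least_squares(lambda v:np.r_[5*(fk(p,v)[0]-T),Ro.from_matrix(fk(p,v)[1].T@W).as_rotvec()],s,bounds=(lo,hi),x_scale=30.,max_nfev=60)
    return o.cost,o.x
def goto(q,w,t=0):
    xx,MM=fk(p,q); r=MM.T@(w-xx)*1000; n=max(1,int(np.ceil(max(np.linalg.norm(r)/58,abs(t)/.18))))
    return call(q,[np.r_[r*k/n,t*k/n] for k in range(1,n+1)],1.6),n,r
def path(seed):
    r=np.random.default_rng(seed); q=q0; n=0; ws=[]
    for i in range(r.integers(1,3)):
        w=np.array([r.uniform(-.1,.7),r.uniform(-.1,.75),r.uniform(.25,.8)]); q,k,_=goto(q,w,tw if i==0 else 0); n+=k; ws.append(np.round(w,2).tolist())
    q,k,_=goto(q,pre+[0,0,.1]); n+=k; q,k,_=goto(q,pre);n+=k
    a,b=fk(p,q); return float(np.linalg.norm(a-pre)),float(np.degrees(Ro.from_matrix(b.T@W).magnitude())),n,ws,q
if __name__=='__main__':
    with Pool() as P:
        for nm,T in (('pre',pre),('g',g),('led',led)):
            o=sorted(P.map(ik,[(i,T) for i in range(120)]),key=lambda c:c[0]); o=[c for c in o if c[0]<1e-6]
            print(nm,len(o)); 
            for c in o[:5]: print('  ',np.round(c[1]))
        o=sorted(P.map(path,range(200),chunksize=2),key=lambda c:c[0]*100+c[1]+c[2]*.1)
    for c in o[:8]: print(round(c[0],3),round(c[1],1),c[2],c[3],np.round(c[4]))
E
time timeout 500 python3 reach.py
```

```text
pre 45
   [ 30.  68.  32.  52. -58. 107.  57.]
   [ 57.  71. -54.  51.   7.  92.  20.]
   [ 43.  64.  -7.  52. -30.  95.  43.]
   [ 44.  64. -11.  52. -27.  94.  41.]
   [ 60.  75. -68.  51.  18.  94.  13.]
g 37
   [ 51.  67. -34.  62. -10.  80.  32.]
   [ 35.  64.   5.  63. -41.  89.  52.]
   [ 37.  64.   2.  63. -38.  87.  50.]
   [ 62.  83. -82.  62.  32.  87.   3.]
   [ 56.  70. -48.  62.   2.  80.  23.]
led 32
   [ 49.  68. -69. 113.  25.  30. -20.]
   [ 51.  74. -78. 113.  40.  36. -35.]
   [ 35.  53. -39. 113. -34.  32.  37.]
   [ 39.  55. -45. 113. -25.  29.  28.]
   [ 41.  57. -49. 113. -18.  28.  22.]
0.0 0.0 22 [[0.43, -0.04, 0.64]] [ 56.  70. -47.  51.   1.  91.  24.]
0.0 0.0 23 [[0.31, -0.03, 0.57]] [ 56.  70. -48.  51.   2.  91.  23.]
0.0 0.0 24 [[0.33, 0.21, 0.46]] [ 56.  70. -47.  51.   1.  91.  24.]
0.0 0.0 24 [[0.15, 0.0, 0.43]] [ 51.  67. -33.  52. -11.  92.  31.]
0.0 0.0 24 [[0.15, 0.12, 0.37]] [ 45.  65. -12.  52. -26.  94.  40.]
0.0 0.0 26 [[0.27, 0.0, 0.54], [0.23, -0.04, 0.3]] [ 53.  67. -37.  52.  -7.  91.  29.]
0.0 0.2 24 [[0.65, -0.04, 0.79]] [ 57.  71. -54.  52.   6.  91.  21.]
0.0 0.3 24 [[0.29, 0.23, 0.35]] [ 55.  69. -43.  52.  -2.  91.  26.]
real	0m27.033s
user	1m41.857s
sys	0m0.189s
```

move_arm(increments=[[[-6, -21, -23], 0.183], [[-12, -42, -46], 0.366], [[-18, -63, -69], 0.549], [[-24, -84, -92], 0.732], [[-30, -105, -115], 0.915], [[-35, -126, -138], 1.098], [[-40, -147, -162], 1.281], [[-46, -169, -186], 1.464]])

```text
time: 18.48
tcp_pos: [0.4311, -0.0412, 0.6386]
tool_rot: [[-0.329, 0.944, 0.013], [0.642, 0.214, 0.736], [0.692, 0.251, -0.677]]
force: [-0.4, -0.0, 0.5]
gripper_width: 0.0855
gripper_force: 0.0
```

```bash
cat > nxt.py <<'E'
from sim import *
from cell import ctrl
q=np.array(ctrl.get_state()['joint_pos'])
def info():
    x,M=fk(p,q); z=M[:,2]; h=np.cross(z,[0,0,1]);h/=np.linalg.norm(h);h*=np.sign(h[0])
    tw=np.arctan2(-(h@M[:,0]),h@M[:,1]); print('q',np.round(q,1),'x',np.round(x,4),'az %.1f tilt %.1f twist %.3f'%(np.degrees(np.arctan2(z[0],z[1])),np.degrees(np.arccos(-z[2])),tw)); return tw
def go(w,t=0):
    global q
    x,M=fk(p,q); r=M.T@(np.array(w)-x)*1000; n=max(1,int(np.ceil(max(np.linalg.norm(r)/58,abs(t)/.18))))
    q=call(q,[np.r_[r*k/n,t*k/n] for k in range(1,n+1)],1.6); a,b=fk(p,q)
    print('shift',np.round(r,1),'rows',n,'sim got',np.round(a,3),end=' '); info()
E
python3 - <<'E'
from nxt import *
import nxt
t=info(); z=fk(p,q)[1][:,2]; g=np.array([.648,-.270,.041])
go(g-z*.08+[0,0,.1],t); go(g-z*.08); go(g); go([.56,-.1,.1]); go([.54,-.02,.043]); go([.54,.117,.043]); go([.54,-.05,.043]);go([.50,-.1,.12]); go([.44,-.25,.15]); go([.44,-.18,.12])
E
```

```text
q [ 70.9  21.7 -66.8  65.8 -28.7 106.9  15.8] x [ 0.4308 -0.0412  0.6383] az 1.0 tilt 47.5 twist 0.348
shift [-562.9   31.1   90.5] rows 10 sim got [ 0.647 -0.329  0.195] q [ 54.3  64.1 -46.4  46.6  -2.9  99.1  20.8] x [ 0.6468 -0.3288  0.1951] az 1.1 tilt 47.5 twist 0.000
shift [-73.7   0.1  67.5] rows 2 sim got [ 0.647 -0.329  0.095] q [ 54.9  69.2 -45.2  51.1  -0.4  91.7  24.8] x [ 0.647  -0.329   0.0951] az 1.0 tilt 47.5 twist 0.000
shift [ 0. -0. 80.] rows 2 sim got [ 0.648 -0.27   0.041] q [ 54.5  69.7 -45.3  61.8  -0.2  80.3  24.7] x [ 0.6481 -0.2701  0.041 ] az 1.0 tilt 47.5 twist -0.000
shift [157.3 -91.1  84.3] rows 4 sim got [ 0.56 -0.1   0.1 ] q [ 57.1  56.5 -50.4  94.9  -6.   57.7  20.2] x [ 0.5601 -0.1001  0.1   ] az 1.0 tilt 47.5 twist -0.000
shift [ 11.8 -21.5  97.3] rows 2 sim got [ 0.54  -0.02   0.043] q [ 53.1  59.2 -50.2 105.2  -6.2  42.9  19.8] x [ 0.5401 -0.0201  0.043 ] az 1.0 tilt 47.5 twist -0.000
shift [ 92.6  -2.5 101. ] rows 3 sim got [0.54  0.117 0.043] q [ 42.4  58.3 -52.4 112.8 -10.5  28.   14.4] x [0.54  0.117 0.043] az 1.0 tilt 47.5 twist -0.000
shift [-112.8    3.  -123. ] rows 3 sim got [ 0.54  -0.05   0.043] q [ 55.   59.5 -49.5 102.9  -5.5  46.3  21.1] x [ 0.54   -0.0499  0.043 ] az 1.0 tilt 47.5 twist -0.000
shift [ 22.4 -39.1 -89.5] rows 2 sim got [ 0.5  -0.1   0.12] q [ 62.5  52.6 -52.2 102.7  -7.1  55.9  22. ] x [ 0.5  -0.1   0.12] az 1.0 tilt 47.5 twist -0.000
shift [ -80.   -57.3 -131.7] rows 3 sim got [ 0.44 -0.25  0.15] q [ 73.7  52.6 -50.6  92.3  -3.2  73.8  28.7] x [ 0.44   -0.2499  0.15  ] az 1.0 tilt 47.5 twist -0.000
shift [25.2 -1.3 71.8] rows 2 sim got [ 0.44 -0.18  0.12] q [ 71.3  52.5 -51.2 101.8  -4.4  62.8  27.4] x [ 0.44   -0.1801  0.12  ] az 1.0 tilt 47.5 twist -0.000
```

move_arm(increments=[[[-56, 3, 9], 0.174], [[-112, 6, 18], 0.348], [[-168, 9, 27], 0.348], [[-224, 12, 36], 0.348], [[-280, 15, 45], 0.348], [[-336, 18, 54], 0.348], [[-392, 22, 63], 0.348], [[-440, 25, 71], 0.348]])

```text
time: 19.48
tcp_pos: [0.6026, -0.2665, 0.2919]
tool_rot: [[0.008, 1.0, 0.015], [0.678, -0.016, 0.735], [0.735, 0.004, -0.678]]
force: [1.1, 0.2, 0.8]
gripper_width: 0.0853
gripper_force: 0.0
```

Run:
```python
from nxt import *
from h import *; from cell import eyes
t=info(); z=fk(p,q)[1][:,2]
for n in ('wrist','top'):
    c=eyes.camera(n); cv2.imwrite(f'pics/{n}1.png',cv2.resize(c['pixels'][:,:,::-1],(800,600)))
    import pickle; pickle.dump(c,open(n+'1.pkl','wb'))
g=np.array([.648,-.270,.041])
c=pickle.load(open('wrist1.pkl','rb')); pan=np.array([.628,-.205,.002]);d=np.array([-.286,.958,0])
print(pix(c,[g,pan+.045*d,pan])/.64, -c['R'].T@c['t'])
go(g-z*.08); go(g)
```

```text
q [ 58.2  53.5 -50.3  59.5  -6.8  95.4  16.5] x [ 0.6024 -0.2662  0.291 ] az 1.1 tilt 47.3 twist 0.005
[[454.67811331 512.99046803]
 [406.8884926  393.35415808]
 [422.33753741 439.15251058]] [ 0.601416   -0.30432229  0.43370864]
shift [-186.    44.6   87.3] rows 4 sim got [ 0.647 -0.329  0.095] q [ 55.2  69.3 -46.1  51.2   0.3  91.5  24.6] x [ 0.6468 -0.3288  0.0952] az 1.1 tilt 47.3 twist 0.005
shift [-0.  0. 80.] rows 2 sim got [ 0.648 -0.27   0.041] q [ 54.8  69.9 -46.2  61.9   0.6  80.1  24.4] x [ 0.6481 -0.2701  0.041 ] az 1.1 tilt 47.3 twist 0.005
```

View pics/wrist1.png

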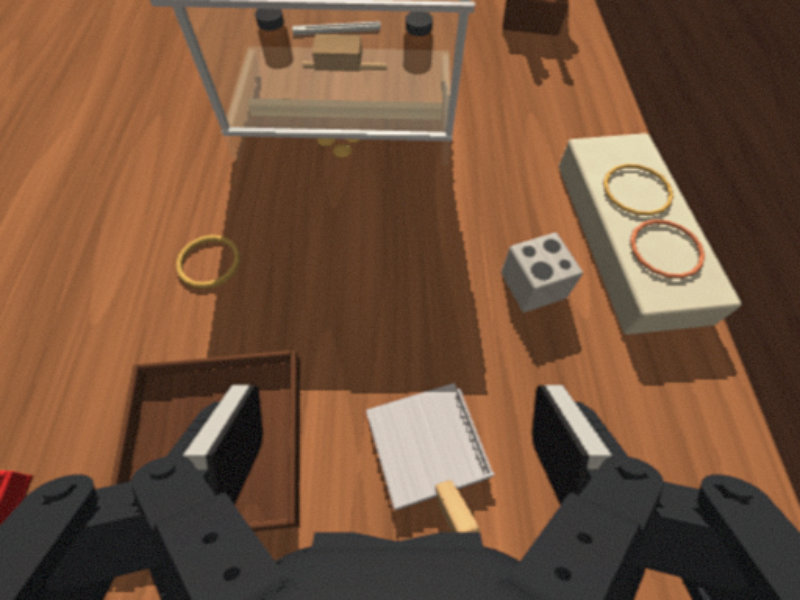

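The wrist view shows the scoop pan at (427,447) and its handle at about (457,508), within ~3 mm of prediction. The blanks are at the lip, around (325,142) and (342,150). I move in and grasp.

move_arm(increments=[[[-50, 12, 22], 0], [[-100, 24, 44], 0], [[-150, 36, 66], 0], [[-184, 45, 87], 0], [[-184, 45, 115], 0], [[-184, 45, 143], 0], [[-184, 45, 167], 0], [[-184, 45, 167], 0]], hand=1)

```text
time: 20.58
tcp_pos: [0.6479, -0.2665, 0.0469]
tool_rot: [[0.006, 1.0, 0.013], [0.677, -0.013, 0.736], [0.736, 0.005, -0.677]]
force: [-0.0, -0.5, 0.2]
gripper_width: 0.0854
gripper_force: 0.0
```

Run:
```python
from nxt import *
from cell import eyes; import cv2
info(); print(ctrl.get_state()['force'])
c=eyes.camera('wrist'); cv2.imwrite('pics/wrist2.png',cv2.resize(c['pixels'][:,:,::-1],(800,600)))
```

```text
q [ 54.7  69.5 -46.4  62.4   0.5  80.1  24.2] x [ 0.6477 -0.266   0.0458] az 0.9 tilt 47.4 twist 0.006
[-0.01839586 -0.47978163  0.23854858]
```

View pics/wrist2.png

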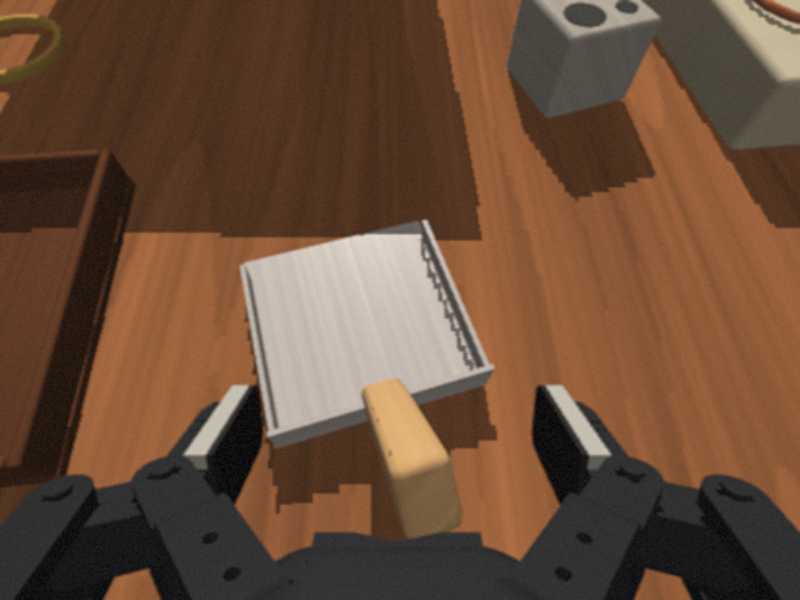

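move_arm(increments=[[[-3, 0, 4], 0], [[-3, 0, 4], 0], [[-3, 0, 4], 0], [[-3, 0, 4], 0], [[-3, 0, 4], 0], [[-3, 0, 4], 0]], hand=-1, force=110)

```text
time: 21.38
tcp_pos: [0.6483, -0.2683, 0.0421]
tool_rot: [[0.007, 1.0, 0.017], [0.678, -0.017, 0.735], [0.735, 0.006, -0.678]]
force: [-0.7, -1.5, 3.8]
gripper_width: 0.0147
gripper_force: 107.2
```

Run:
```python
from nxt import *
from h import *; from cell import eyes
info(); s=ctrl.get_state(); print(s['force'],s['gripper_width'],s['gripper_force'])
c=eyes.camera('wrist'); cv2.imwrite('pics/wrist3.png',cv2.resize(c['pixels'][:,:,::-1],(800,600)))
import pickle; pickle.dump(c,open('wrist3.pkl','wb'))
```

```text
q [ 54.8  69.8 -46.3  62.4   0.6  79.7  24.3] x [ 0.6481 -0.2678  0.041 ] az 1.2 tilt 47.3 twist 0.007
[-0.68221724 -1.46496334  3.76562693] 0.014692757513229196 107.1724784374237
```

View pics/wrist3.png

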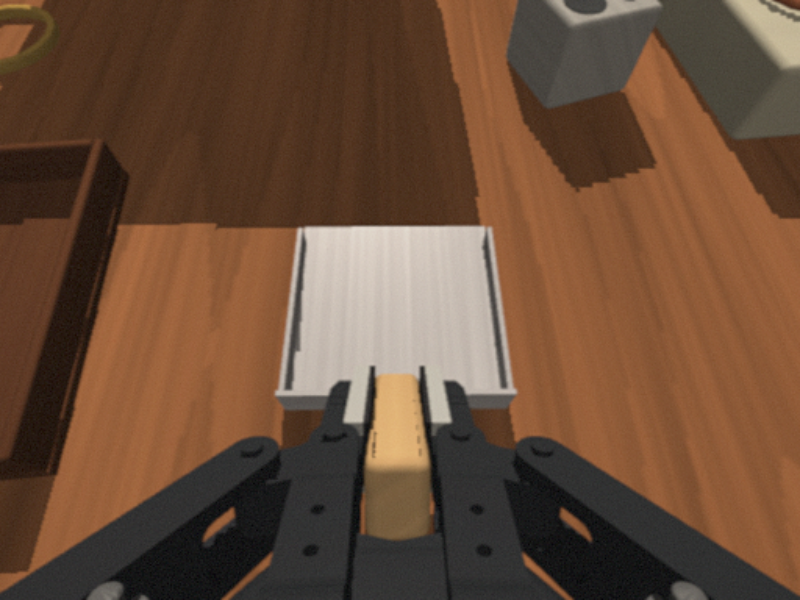

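The pan is now square in the grip: the front edge runs from (300,228) to (492,228). Next I work out the stroke.

Run:
```python
from nxt import *
from h import *; import pickle
c=pickle.load(open('wrist3.pkl','rb')); e=ray(c,np.array([[300,228],[492,228]])*.64,.002); print('edge',np.round(e,4), e.mean(0)-fk(p,q)[0], 'back',np.round(ray(c,np.array([[279,398],[513,398]])*.64,.018),3))
c=pickle.load(open('wrist1.pkl','rb'))
print('blanks',np.round(ray(c,np.array([[325,142],[342,150]])*.64,.005),3),'lip',np.round(ray(c,np.array([[225,135],[452,139]])*.64,.039),3),'bangle',np.round(ray(c,np.array([[207,263]])*.64,.004),3),'block base',np.round(ray(c,np.array([[503,270],[526,310]])*.64,.025),3))
go([.648,-.268,.10]);go([.54,-.13,.08]);go([.537,-.08,.044]);go([.542,.12,.043])
```

```text
edge [[ 0.603  -0.1619  0.002 ]
 [ 0.697  -0.1631  0.002 ]] [ 0.00191173  0.10529112 -0.03895424] back [[ 0.606 -0.252  0.018]
 [ 0.691 -0.254  0.018]]
blanks [[0.517 0.177 0.005]
 [0.54  0.162 0.005]] lip [[0.402 0.152 0.039]
 [0.677 0.142 0.039]] bangle [[ 0.398 -0.011  0.004]] block base [[ 0.718 -0.038  0.025]
 [ 0.735 -0.086  0.025]]
shift [ 43.2   0.2 -40.2] rows 2 sim got [ 0.648 -0.268  0.1  ] q [ 54.9  66.1 -47.3  61.3  -0.9  83.3  22.3] x [ 0.648 -0.268  0.1  ] az 1.2 tilt 47.3 twist 0.007
shift [  78.2 -110.3  113.3] rows 4 sim got [ 0.54 -0.13  0.08] q [ 60.2  58.1 -50.4  95.4  -3.6  58.   22.1] x [ 0.5401 -0.1301  0.08  ] az 1.2 tilt 47.3 twist 0.007
shift [ 7.5 -4.  61.2] rows 2 sim got [ 0.537 -0.08   0.044] q [ 57.4  60.  -50.  101.   -3.6  49.4  21.4] x [ 0.537 -0.08   0.044] az 1.2 tilt 47.3 twist 0.007
shift [135.    1.8 147.7] rows 4 sim got [0.542 0.12  0.043] q [ 42.2  58.5 -52.8 112.7  -9.4  27.7  13.4] x [0.542  0.1199 0.043 ] az 1.2 tilt 47.3 twist 0.007
```

move_arm(increments=[[[0, 0, 0], 0], [[0, 0, 0], 0], [[-2, 0, -7], 0], [[-4, 0, -14], 0], [[-4, 0, -14], 0]], hand=-0.3)

```text
time: 22.05
tcp_pos: [0.6481, -0.2824, 0.0483]
tool_rot: [[0.008, 1.0, 0.018], [0.679, -0.019, 0.734], [0.734, 0.006, -0.679]]
force: [0.0, 0.8, -0.5]
gripper_width: 0.0299
gripper_force: 0.0
```

move_arm(increments=[[[0, 0, 0], 0], [[0, 0, 0], 0], [[0, 0, 0], 0], [[0, 0, 0], 0]], hand=-1, force=115)

```text
time: 22.55
tcp_pos: [0.648, -0.2813, 0.0482]
tool_rot: [[0.008, 1.0, 0.016], [0.678, -0.017, 0.734], [0.735, 0.006, -0.678]]
force: [-0.2, -1.2, 2.6]
gripper_width: 0.0148
gripper_force: 112.0
```

Run:
```python
from nxt import *
from h import *; from cell import eyes
info(); s=ctrl.get_state(); print(s['tcp_pos'],s['force'],s['gripper_width'],s['gripper_force'])
c=eyes.camera('wrist'); hsv=cv2.cvtColor(c['pixels'],cv2.COLOR_RGB2HSV)
m=((hsv[...,1]<50)&(hsv[...,2]>130)).astype(np.uint8)[:300]
cs=[k for k in cv2.findContours(m,0,2)[0] if cv2.contourArea(k)>1500 and cv2.boundingRect(k)[1]>90]
for k in cs:
    b=cv2.boundingRect(k); print(b); k=k[:,0]; top=k[k[:,1]<b[1]+3]; e=np.array([[top[:,0].min(),b[1]],[top[:,0].max(),b[1]]]); print(ray(c,e,.002))
go([.648,-.28,.085]);go([.537,-.13,.085]);go([.537,-.08,.0475]);go([.541,.115,.0475])
```

```text
q [ 55.   69.9 -46.2  60.4   0.7  81.8  24.6] x [ 0.6478 -0.2808  0.0471] az 1.2 tilt 47.3 twist 0.007
[ 0.64795151 -0.28125638  0.04823788] [-0.20694709 -1.22641767  2.63344078] 0.014820652483916426 112.01215624809265
(182, 137, 144, 134)
[[ 0.60281906 -0.16100483  0.002     ]
 [ 0.69628747 -0.16218653  0.002     ]]
shift [ 28.3   0.4 -25.1] rows 1 sim got [ 0.648 -0.28   0.085] q [ 55.   67.5 -46.8  59.8  -0.3  83.9  23.2] x [ 0.648 -0.28   0.085] az 1.2 tilt 47.3 twist 0.007
shift [ 101.  -113.3  108.5] rows 4 sim got [ 0.537 -0.13   0.085] q [ 60.5  57.6 -50.6  95.7  -3.8  58.3  22. ] x [ 0.5371 -0.1301  0.085 ] az 1.2 tilt 47.3 twist 0.007
shift [ 6.4 -1.  62.2] rows 2 sim got [ 0.537 -0.08   0.048] q [ 57.4  59.7 -50.1 100.9  -3.7  49.6  21.3] x [ 0.537  -0.08    0.0475] az 1.2 tilt 47.3 twist 0.007
shift [132.3   0.9 143.3] rows 4 sim got [0.541 0.115 0.048] q [ 42.8  58.  -53.  112.6  -9.5  28.4  13.5] x [0.541  0.1149 0.0475] az 1.2 tilt 47.3 twist 0.007
```

move_arm(increments=[[[28, 0, -25], 0], [[53, -28, 2], 0], [[79, -57, 29], 0], [[104, -85, 56], 0], [[129, -113, 83], 0], [[132, -114, 115], 0], [[135, -114, 145], 0], [[135, -114, 145], 0]])

```text
time: 23.6
tcp_pos: [0.5367, -0.0793, 0.0478]
tool_rot: [[0.006, 1.0, 0.014], [0.678, -0.015, 0.735], [0.735, 0.005, -0.678]]
force: [-0.0, -0.2, -0.8]
gripper_width: 0.015
gripper_force: 112.3
```

Run:
```python
from nxt import *
from h import *; from cell import eyes; import pickle
info(); s=ctrl.get_state(); print(s['tcp_pos'],s['force'],s['moment'],s['gripper_width'])
c=eyes.camera('wrist'); pickle.dump(c,open('wrist4.pkl','wb')); cv2.imwrite('pics/wrist4.png',cv2.resize(c['pixels'][:,:,::-1],(800,600)))
go([.541,.115,.0465])
```

```text
q [ 57.4  59.8 -50.2 101.   -3.6  49.6  21.3] x [ 0.5362 -0.0789  0.0468] az 1.0 tilt 47.3 twist 0.006
[ 0.53667842 -0.07928673  0.0478251 ] [-0.04407442 -0.21234985 -0.80193457] [-0.98667607  0.02784144  0.03485974] 0.014979664560018967
shift [131.3   2.3 142.8] rows 4 sim got [0.541 0.115 0.047] q [ 42.7  58.2 -53.  112.5  -9.3  28.6  13.5] x [0.541  0.1149 0.0465] az 1.0 tilt 47.3 twist 0.006
```

View pics/wrist4.png

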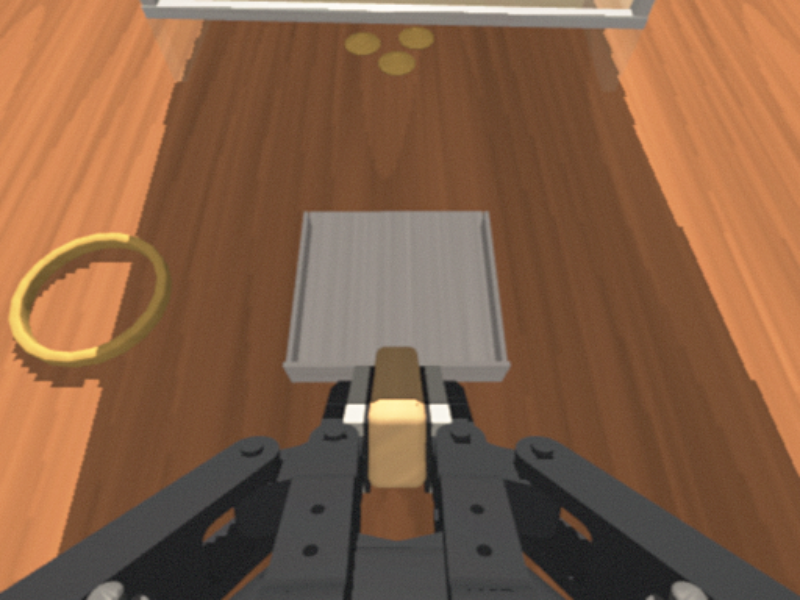

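The blanks, at (362,43), (416,37) and (396,63), are centred on the pan's axis (397). I start the stroke.

move_arm(increments=[[[22, 0, 26], 0], [[44, 0, 50], 0], [[64, 0, 72], 0], [[76, 0, 85], 0], [[88, 1, 98], 0], [[100, 1, 111], 0], [[110, 1, 121], 0], [[118, 1, 130], 0]])

```text
time: 24.65
tcp_pos: [0.5421, 0.094, 0.0471]
tool_rot: [[0.008, 1.0, 0.018], [0.679, -0.019, 0.734], [0.734, 0.006, -0.679]]
force: [-0.9, -7.5, 9.9]
gripper_width: 0.0147
gripper_force: 114.0
```

Run:
```python
from nxt import *
info(); s=ctrl.get_state(); print(s['tcp_pos'],s['force'],s['moment'])
```

```text
q [ 44.6  58.3 -52.8 111.9  -8.5  30.3  14.1] x [0.5413 0.0943 0.0461] az 1.3 tilt 47.2 twist 0.008
[0.54205875 0.09400202 0.04711409] [-0.86950658 -7.50651966  9.85221072] [-0.2334612   0.57101735  0.36920309]
```

move_arm(increments=[[[3, 0, 3], 0], [[6, 0, 6], 0], [[9, 0, 9], 0], [[12, 0, 12], 0], [[14, 0, 15], 0]])

```text
time: 25.28
tcp_pos: [0.5428, 0.1093, 0.0472]
tool_rot: [[0.011, 1.0, 0.02], [0.682, -0.022, 0.731], [0.731, 0.006, -0.682]]
force: [-16.2, -60.0, 55.0]
gripper_width: 0.0149
gripper_force: 123.4
```

Run:
```python
from nxt import *
from h import *; from cell import eyes; import pickle
info(); s=ctrl.get_state(); print(s['tcp_pos'],s['force'],s['moment'])
c=eyes.camera('wrist'); pickle.dump(c,open('wrist5.pkl','wb')); cv2.imwrite('pics/wrist5.png',cv2.resize(c['pixels'][:,:,::-1],(800,600)))
```

```text
q [ 43.1  58.  -52.8 112.5  -9.1  28.6  13.3] x [0.542  0.1095 0.0462] az 1.5 tilt 47.0 twist 0.007
[0.54280345 0.10929957 0.04724612] [-16.20056418 -59.96080608  55.04589899] [-1.4681188   2.95707695  2.99696133]
```

View pics/wrist5.png

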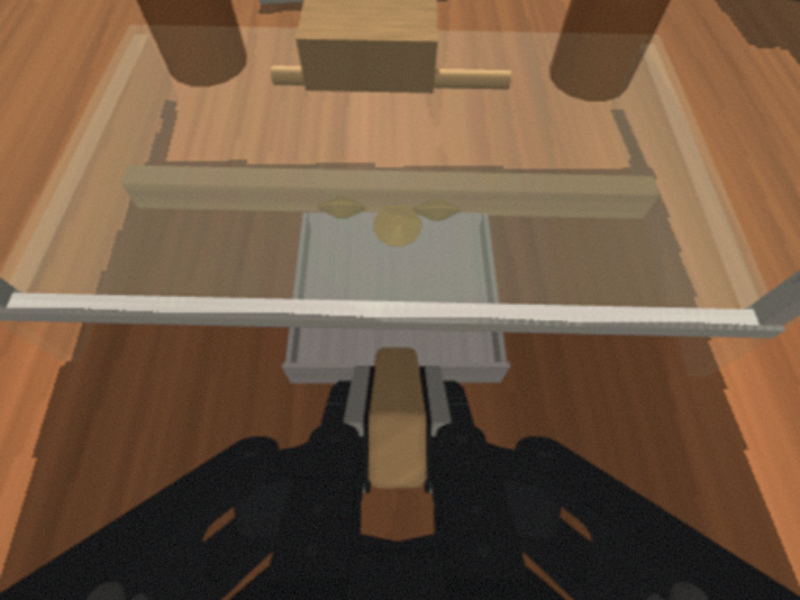

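Run:
```python
from h import *; import pickle
c=pickle.load(open('wrist5.pkl','rb'))
print('edge',np.round(ray(c,np.array([[305,213],[489,214]])*.64,.002),4),'strip foot',np.round(ray(c,np.array([[140,208],[640,217]])*.64,0),4),'strip top',np.round(ray(c,np.array([[130,188],[655,198]])*.64,.018),4))
print(np.round(ray(c,np.array([[342,207],[437,208],[397,227]])*.64,.007),4))
im=c['pixels'][105:175,170:330,::-1]; cv2.imwrite('pics/z5.png',cv2.resize(im,(800,350),interpolation=2))
```

```text
edge [[0.4987 0.229  0.002 ]
 [0.5929 0.2267 0.002 ]] strip foot [[0.4125 0.2355 0.    ]
 [0.6713 0.225  0.    ]] strip top [[0.4169 0.2325 0.018 ]
 [0.6694 0.2219 0.018 ]]
[[0.5181 0.2283 0.007 ]
 [0.5658 0.2268 0.007 ]
 [0.5455 0.2152 0.007 ]]
```

View pics/z5.png

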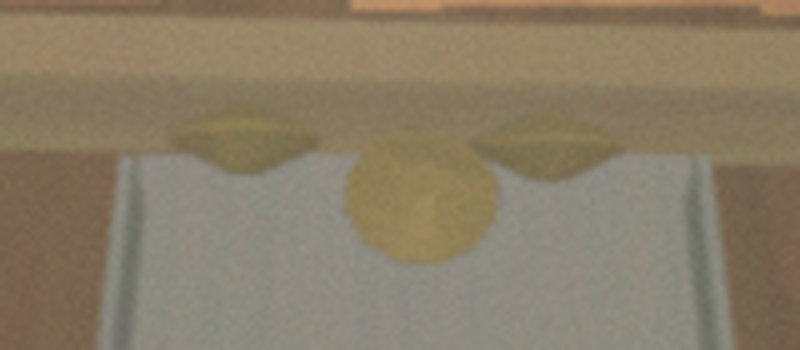

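The pan edge is at the strip. The middle blank, at (397,227), is on the pan, and the two outer ones at (342,207) and (437,208) are tipped onto their flanks at the edge. I pull back gently.

move_arm(increments=[[[-1, 0, -2], 0], [[-2, 0, -3], 0], [[-3, 0, -5], 0], [[-6, 0, -8], 0], [[-10, 0, -12], 0], [[-14, 0, -17], 0], [[-19, 0, -22], 0], [[-24, 0, -27], 0]])

```text
time: 26.32
tcp_pos: [0.5411, 0.0781, 0.0474]
tool_rot: [[0.008, 1.0, 0.016], [0.679, -0.017, 0.734], [0.735, 0.005, -0.679]]
force: [0.1, -0.5, -3.5]
gripper_width: 0.0145
gripper_force: 112.2
```

Run:
```python
from nxt import *
from h import *; from cell import eyes; import pickle
info(); s=ctrl.get_state(); print(s['tcp_pos'],s['force'],s['moment'])
c=eyes.camera('wrist'); pickle.dump(c,open('wrist6.pkl','wb'))
a=np.hstack([c['pixels'][90:250,140:360,::-1]]); cv2.imwrite('pics/z6.png',cv2.resize(a,(800,582),interpolation=2))
```

```text
q [ 46.   58.3 -52.6 111.2  -8.1  32.   14.8] x [0.5403 0.0784 0.0464] az 1.2 tilt 47.2 twist 0.007
[0.54110796 0.07814257 0.04740741] [ 0.07502433 -0.53058804 -3.45948952] [-1.16634469  0.03417299 -0.01283817]
```

View pics/z6.png

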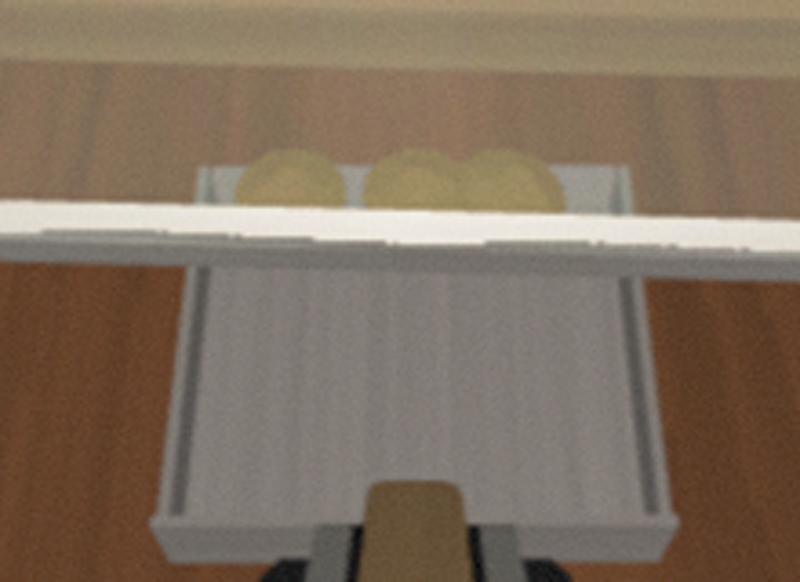

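All three blanks lie flat on the pan, just behind its front edge. I keep retracting and then lift.

move_arm(increments=[[[-1, 0, -2], 0], [[-4, 0, -4], 0], [[-8, 0, -9], 0], [[-13, 0, -15], 0], [[-20, 0, -22], 0], [[-28, 0, -30], 0], [[-36, 0, -39], 0], [[-45, 0, -48], 0]])

```text
time: 27.38
tcp_pos: [0.54, 0.0122, 0.0472]
tool_rot: [[0.008, 1.0, 0.016], [0.678, -0.017, 0.735], [0.735, 0.005, -0.678]]
force: [0.7, 2.1, 0.8]
gripper_width: 0.0151
gripper_force: 112.4
```

move_arm(increments=[[[-9, 0, -9], 0], [[-17, 0, -19], 0], [[-24, 0, -28], 0], [[-25, 0, -37], 0], [[-22, 0, -46], 0], [[-14, 0, -56], 0], [[-7, 0, -63], 0], [[-7, 0, -63], 0]])

```text
time: 28.38
tcp_pos: [0.5392, -0.0378, 0.0857]
tool_rot: [[0.006, 1.0, 0.017], [0.679, -0.017, 0.734], [0.734, 0.007, -0.679]]
force: [-0.2, 0.5, -2.5]
gripper_width: 0.0147
gripper_force: 112.2
```

```bash
cat > blanks.py <<'E'
from h import *; from cell import eyes,ctrl
def find(c,zs,roi=None):
    hsv=cv2.cvtColor(c['pixels'],cv2.COLOR_RGB2HSV); m=cv2.inRange(hsv,(18,110,70),(32,255,255))
    out=[]
    for k in cv2.findContours(m,0,2)[0]:
        if cv2.contourArea(k)>15: 
            (u,v),r=cv2.minEnclosingCircle(k); out.append((round(u),round(v),round(r,1),np.round(ray(c,[[u,v]],zs)[0],3).tolist()))
    return out
E
python3 - <<'E'
from nxt import *
from blanks import *
info(); s=ctrl.get_state(); print(s['time'],s['tcp_pos'],s['force'],s['moment'])
z=s['tcp_pos'][2]-.048
for n in ('wrist','top'):
    c=eyes.camera(n); print(n,find(c,z+.007)); cv2.imwrite(f'pics/x_{n}.png',c['pixels'][:,:,::-1])
E
```

```text
q [ 55.6  56.  -52.5 103.7  -6.2  47.7  18.4] x [ 0.5387 -0.0374  0.0847] az 1.2 tilt 47.2 twist 0.009
28.375 [ 0.53924408 -0.0377683   0.08572673] [-0.15043699  0.52934349 -2.50141161] [-1.20570766  0.04840887 -0.05095105]
wrist [(65, 265, 52.3, [0.424, -0.022, 0.045]), (267, 145, 27.2, [0.551, 0.069, 0.045]), (219, 144, 14.7, [0.515, 0.071, 0.045])]
top [(236, 190, 3.4, [0.514, 0.072, 0.045]), (236, 178, 6.7, [0.551, 0.071, 0.045]), (246, 68, 12.6, [0.873, 0.049, 0.045])]
```

Run:
```python
from nxt import *
from h import *; import pickle
c=pickle.load(open('wrist1.pkl','rb')); print(np.round(ray(c,np.array([[137,366],[296,353],[299,525]])*.64,.026),3))
c=pickle.load(open('wrist2.pkl','rb')) if 0 else None
t=pickle.load(open('top0.pkl','rb')); hsv=cv2.cvtColor(t['pixels'],cv2.COLOR_RGB2HSV)
roi=(slice(180,255),slice(295,380)); s=hsv[roi]; print('row215 V',hsv[218,300:372,2].tolist()); print('col335 V',hsv[184:252,335,2].tolist())
z=.09
go([.537,-.10,.095]); go([.47,-.2,.11]); go([.44,-.262,.105]); go([.44,-.262,.056]); go([.44,-.18,.14])
```

```text
[[ 0.365 -0.14   0.026]
 [ 0.511 -0.129  0.026]
 [ 0.527 -0.275  0.026]]
row215 V [112, 113, 113, 114, 114, 111, 104, 107, 124, 111, 81, 71, 72, 72, 72, 71, 76, 96, 118, 124, 124, 124, 123, 123, 123, 122, 122, 123, 122, 121, 121, 121, 121, 121, 121, 120, 121, 121, 122, 122, 122, 121, 121, 121, 121, 120, 121, 121, 122, 121, 122, 121, 121, 121, 120, 119, 119, 118, 120, 131, 134, 118, 112, 112, 112, 112, 112, 112, 120, 154, 189, 199]
col335 V [199, 199, 201, 205, 208, 213, 214, 201, 169, 123, 94, 106, 124, 132, 135, 136, 133, 130, 130, 130, 131, 130, 129, 129, 130, 131, 131, 129, 128, 129, 130, 129, 126, 122, 120, 124, 124, 123, 123, 124, 123, 123, 124, 122, 118, 120, 123, 124, 125, 128, 129, 125, 123, 125, 125, 124, 123, 122, 119, 112, 120, 138, 171, 193, 187, 154, 115, 103]
shift [-34.   -0.2 -53.6] rows 2 sim got [ 0.537 -0.1    0.095] q [ 59.4  56.2 -51.7  98.4  -4.8  55.5  20.4] x [ 0.537 -0.1    0.095] az 1.2 tilt 47.2 twist 0.007
shift [-57.3 -65.3 -84.6] rows 3 sim got [ 0.47 -0.2   0.11] q [ 69.6  55.2 -51.1  96.3  -2.5  65.2  26.2] x [ 0.47 -0.2   0.11] az 1.2 tilt 47.2 twist 0.007
shift [-46.  -29.1 -42.6] rows 2 sim got [ 0.44  -0.262  0.105] q [ 73.8  56.5 -49.9  92.2  -0.2  71.2  29.7] x [ 0.44  -0.262  0.105] az 1.2 tilt 47.2 twist 0.007
shift [-36.   -0.3  33.2] rows 1 sim got [ 0.44  -0.262  0.056] q [ 73.1  60.2 -48.3  93.1   1.8  67.4  30.8] x [ 0.44  -0.262  0.056] az 1.2 tilt 47.2 twist 0.007
shift [117.3  -0.8   3.2] rows 3 sim got [ 0.44 -0.18  0.14] q [ 72.2  51.2 -53.1 101.3  -4.3  64.4  26.2] x [ 0.44 -0.18  0.14] az 1.2 tilt 47.2 twist 0.007
```

move_arm(increments=[[[-5, -3, -6], 0], [[-14, -9, -18], 0], [[-27, -18, -35], 0], [[-45, -30, -59], 0], [[-65, -43, -85], 0], [[-85, -56, -110], 0], [[-105, -69, -136], 0], [[-124, -82, -160], 0]])

```text
time: 29.48
tcp_pos: [0.4518, -0.2413, 0.1015]
tool_rot: [[0.01, 1.0, 0.018], [0.679, -0.02, 0.734], [0.734, 0.005, -0.679]]
force: [0.3, 0.3, -1.3]
gripper_width: 0.0144
gripper_force: 112.3
```

move_arm(increments=[[[-14, -9, -16], 0], [[-20, -13, -26], 0], [[-30, -13, -17], 0], [[-42, -13, -6], 0], [[-52, -13, 3], 0], [[-52, -13, 3], 0]])

```text
time: 30.22
tcp_pos: [0.4396, -0.2701, 0.0599]
tool_rot: [[0.008, 1.0, 0.014], [0.677, -0.016, 0.736], [0.736, 0.004, -0.677]]
force: [-0.1, -0.1, -2.0]
gripper_width: 0.0148
gripper_force: 112.2
```

Run:
```python
from nxt import *
from blanks import *
info(); s=ctrl.get_state(); print(s['time'],s['tcp_pos'],s['force'],s['moment'])
z=s['tcp_pos'][2]-.048
for n in ('wrist','top'):
    c=eyes.camera(n); print(n,find(c,z+.007))
    if n=='wrist':
        hsv=cv2.cvtColor(c['pixels'],cv2.COLOR_RGB2HSV); m=((hsv[...,1]<60)&(hsv[...,2]>90)).astype(np.uint8)[:300]
        k=max(cv2.findContours(m,0,2)[0],key=cv2.contourArea);b=cv2.boundingRect(k);print(b,ray(c,[[b[0]+b[2]/2,b[1]]],z+.002)); print(c['pixels'][80:150:3,235].tolist())
go([.443,-.25,.085])
```

```text
q [ 73.3  60.4 -48.4  92.    2.   68.8  30.9] x [ 0.4394 -0.2697  0.0588] az 1.0 tilt 47.4 twist 0.005
30.225 [ 0.43959714 -0.27010736  0.05988231] [-0.10246451 -0.1096021  -2.04133964] [-1.16997177  0.01971909  0.00384223]
wrist [(252, 245, 23.8, [0.439, -0.243, 0.019]), (266, 145, 27.0, [0.451, -0.163, 0.019]), (219, 142, 14.6, [0.414, -0.16, 0.019]), (212, 38, 31.6, [0.401, -0.028, 0.019])]
(181, 134, 146, 145) [[ 0.44175122 -0.14720736  0.01388231]]
[[96, 66, 45], [93, 59, 34], [97, 67, 42], [95, 60, 37], [91, 56, 33], [93, 60, 37], [94, 62, 39], [89, 56, 37], [91, 58, 38], [94, 60, 35], [115, 71, 45], [72, 46, 34], [56, 38, 28], [55, 36, 30], [50, 29, 23], [46, 29, 16], [50, 32, 29], [55, 35, 20], [81, 65, 54], [244, 237, 231], [233, 225, 215], [226, 216, 199], [234, 226, 217], [238, 230, 222]]
top [(466, 240, 30.4, [0.386, -0.576, 0.019]), (318, 228, 4.3, [0.415, -0.16, 0.019]), (356, 218, 8.6, [0.441, -0.266, 0.019]), (319, 215, 6.7, [0.451, -0.163, 0.019]), (246, 68, 12.6, [0.885, 0.05, 0.019])]
shift [32.6  3.4 -3.2] rows 1 sim got [ 0.443 -0.25   0.085] q [ 73.   57.9 -49.6  93.7   0.3  68.5  29.5] x [ 0.443 -0.25   0.085] az 1.0 tilt 47.4 twist 0.005
```

move_arm(increments=[[[0, 0, 0], 0], [[0, 0, 0], 0]], force=20)

```text
time: 30.58
tcp_pos: [0.4402, -0.2712, 0.0617]
tool_rot: [[0.007, 1.0, 0.017], [0.679, -0.017, 0.734], [0.734, 0.006, -0.679]]
force: [0.4, 0.3, -0.9]
gripper_width: 0.0145
gripper_force: 112.2
```

move_arm(increments=[[[3, 0, 3], 0], [[8, 0, 5], 0], [[15, 0, 4], 0], [[22, 0, 3], 0], [[29, 0, 2], 0], [[34, 0, 1], 0]])

```text
time: 31.32
tcp_pos: [0.4413, -0.2504, 0.0853]
tool_rot: [[0.008, 1.0, 0.021], [0.683, -0.021, 0.73], [0.73, 0.008, -0.683]]
force: [1.7, -9.3, -3.2]
gripper_width: 0.0148
gripper_force: 112.3
```

```bash
cat > pitch.py <<'E'
from nxt import *
from blanks import *
def look():
    info(); s=ctrl.get_state(); print(s['time'],s['tcp_pos'],s['force'],'grip',s['gripper_width'],s['gripper_force'])
    c=eyes.camera('wrist'); print(find(c,.02)); d=c['depth']; T=np.array(s['tcp_pos'])
    hsv=cv2.cvtColor(c['pixels'],cv2.COLOR_RGB2HSV); m=((hsv[...,1]<60)&(hsv[...,2]>90)&(d>0)).astype(np.uint8); m[300:]=0
    n,l,st,_=cv2.connectedComponentsWithStats(cv2.erode(m,np.ones((3,3)))); i=1+np.argmax(st[1:,4]); v,u=np.nonzero(l==i)
    z=d[v,u]; P=(np.c_[(u-c['cx'])/c['fx']*z,(v-c['cy'])/c['fy']*z,z]-c['t'])@c['R']
    k=(abs(P[:,0]-T[0])<.035); P=P[k]; A=np.c_[P[:,0],P[:,1],np.ones(len(P))]
    w=np.ones(len(P),bool)
    for _ in range(4):
        co=np.linalg.lstsq(A[w],P[w,2],rcond=None)[0]; w=abs(A@co-P[:,2])<.002
    print('pan slope dz/dy deg %.1f dz/dx %.1f'%(np.degrees(np.arctan(co[1])),np.degrees(np.arctan(co[0]))),'y range',np.round(np.percentile(P[w,1],[1,99]),3),'z',np.round(np.percentile(P[w,2],[1,99]),3),w.sum())
E
python3 -c "
from pitch import *
look()"
```

```text
q [ 73.3  57.6 -49.6  94.5   0.5  67.6  29.5] x [ 0.4411 -0.25    0.0842] az 1.5 tilt 46.9 twist 0.011
31.325 [ 0.44128175 -0.25037185  0.08528981] [ 1.6631707  -9.32807059 -3.21293084] grip 0.014828484076508025 112.25887656211853
[(253, 249, 18.2, [0.442, -0.219, 0.02]), (220, 161, 13.9, [0.416, -0.142, 0.02]), (266, 161, 26.0, [0.454, -0.142, 0.02]), (210, 70, 30.6, [0.402, -0.028, 0.02])]
pan slope dz/dy deg -7.7 dz/dx 0.5 y range [-0.218 -0.154] z [0.027 0.036] 6117
```

move_arm(increments=[[[-4, 0, 1], 0], [[-9, 0, 5], 0], [[-9, 0, 5], 0]], hand=-1, force=20)

```text
time: 31.75
tcp_pos: [0.4405, -0.2505, 0.0749]
tool_rot: [[0.008, 1.0, 0.017], [0.679, -0.018, 0.734], [0.734, 0.006, -0.679]]
force: [0.7, -4.0, -3.8]
gripper_width: 0.0147
gripper_force: 111.7
```

```bash
python3 -c "
from pitch import *
look()"
```

```text
q [ 73.1  58.5 -49.3  94.5   0.9  67.2  29.9] x [ 0.4403 -0.2501  0.0738] az 1.3 tilt 47.2 twist 0.008
31.75 [ 0.44054593 -0.250462    0.07487832] [ 0.67894089 -4.02568722 -3.78982978] grip 0.014725771724816242 111.70966744422913
[(253, 250, 18.0, [0.441, -0.222, 0.02]), (220, 163, 14.6, [0.416, -0.15, 0.02]), (266, 161, 26.2, [0.452, -0.149, 0.02]), (210, 62, 31.5, [0.402, -0.028, 0.02])]
pan slope dz/dy deg -7.8 dz/dx 0.4 y range [-0.218 -0.155] z [0.016 0.025] 6061
```

move_arm(increments=[[[8, 0, -1], 0], [[15, 0, -1], 0], [[23, 0, -2], 0], [[31, 0, -2], 0], [[42, 0, -2], 0], [[54, 0, -1], 0]])

```text
time: 32.55
tcp_pos: [0.4405, -0.2147, 0.1154]
tool_rot: [[0.008, 1.0, 0.017], [0.68, -0.018, 0.733], [0.733, 0.005, -0.68]]
force: [-0.1, -5.7, -4.9]
gripper_width: 0.0146
gripper_force: 109.3
```

```bash
python3 -c "
from pitch import *
look()"
```

```text
q [ 72.8  54.3 -51.5  98.1  -1.9  66.1  27.7] x [ 0.4403 -0.2144  0.1144] az 1.2 tilt 47.1 twist 0.007
32.55 [ 0.44049509 -0.2147239   0.11537345] [-0.12068516 -5.68711256 -4.86713828] grip 0.01458269985997015 109.31786298751831
[(254, 250, 14.5, [0.441, -0.173, 0.02]), (223, 219, 14.0, [0.415, -0.145, 0.02]), (266, 212, 25.6, [0.453, -0.139, 0.02]), (213, 116, 29.6, [0.401, -0.025, 0.02])]
pan slope dz/dy deg -61.6 dz/dx 6.8 y range [-0.22  -0.155] z [0.024 0.137] 374
```

move_arm(increments=[[[8, 0, 2], 0], [[16, 0, 4], 0], [[23, 0, 6], 0], [[33, 0, 10], 0], [[43, 0, 14], 0], [[52, 0, 20], 0], [[61, 0, 26], 0]])

```text
time: 33.48
tcp_pos: [0.4415, -0.1544, 0.1423]
tool_rot: [[0.008, 1.0, 0.017], [0.68, -0.018, 0.733], [0.733, 0.005, -0.68]]
force: [0.8, -6.8, -3.0]
gripper_width: 0.0144
gripper_force: 110.4
```

```bash
python3 -c "
from pitch import *
look()
c=eyes.camera('top'); print(find(c,.02))
c=eyes.camera('side'); print(find(c,.02))"
```

```text
q [ 71.3  50.4 -53.9 104.1  -5.2  61.3  25.1] x [ 0.4412 -0.1541  0.1414] az 1.3 tilt 47.2 twist 0.007
33.475 [ 0.44147225 -0.15442019  0.14234451] [ 0.80003409 -6.83383861 -2.99605099] grip 0.014430984113054384 110.36397099494934
[(212, 172, 30.4, [0.401, -0.019, 0.02])]
pan slope dz/dy deg -33.9 dz/dx -9.0 y range [0.146 0.151] z [0.042 0.053] 129
[(310, 214, 7.5, [0.454, -0.139, 0.02]), (246, 68, 12.6, [0.885, 0.05, 0.02])]
[(213, 210, 34.3, [0.351, -0.012, 0.02]), (108, 194, 33.1, [0.083, 0.134, 0.02]), (249, 122, 10.2, [0.545, 0.315, 0.02]), (4, 114, 9.0, [-0.248, 0.611, 0.02])]
```

move_arm(increments=[[[-2, 0, -3], 0], [[-6, 0, -7], 0], [[-11, 0, -12], 0], [[-16, 0, -18], 0], [[-22, 0, -24], 0], [[-22, 0, -34], 0], [[-15, 0, -45], 0], [[-5, 0, -55], 0]])

```text
time: 34.62
tcp_pos: [0.4408, -0.1972, 0.178]
tool_rot: [[0.008, 1.0, 0.017], [0.678, -0.017, 0.734], [0.735, 0.006, -0.678]]
force: [-0.3, 0.5, -1.9]
gripper_width: 0.0145
gripper_force: 110.1
```

```bash
python3 -c "
from pitch import *
look()
c=eyes.camera('top'); print(find(c,.01)); cv2.imwrite('pics/x.png',c['pixels'][:,:,::-1])
c=eyes.camera('side'); print(find(c,.01))"
```

```text
q [ 73.5  49.1 -54.2  97.9  -5.3  69.8  25.6] x [ 0.4405 -0.1969  0.177 ] az 1.3 tilt 47.3 twist 0.008
34.625 [ 0.44076564 -0.19723823  0.17797604] [-0.3405176   0.46668912 -1.90960472] grip 0.014547260491283671 110.06117463111877
[(253, 260, 22.0, [0.442, -0.145, 0.02]), (218, 160, 26.2, [0.401, -0.02, 0.02])]
pan slope dz/dy deg -47.7 dz/dx -18.0 y range [0.146 0.15 ] z [0.042 0.061] 57
[(478, 238, 17.2, [0.392, -0.615, 0.01]), (311, 218, 11.5, [0.443, -0.142, 0.01]), (246, 68, 12.6, [0.89, 0.051, 0.01])]
[(200, 208, 42.0, [0.32, 0.013, 0.01]), (34, 146, 17.6, [-0.137, 0.417, 0.01]), (248, 122, 9.7, [0.547, 0.329, 0.01]), (4, 114, 8.3, [-0.254, 0.63, 0.01])]
```

move_arm(increments=[[[0, 50, 0], 0], [[0, 105, 1], 0], [[0, 160, 1], 0], [[0, 215, 2], 0], [[0, 220, 2], 0], [[0, 220, 2], 0]])

```text
time: 35.52
tcp_pos: [0.6604, -0.1987, 0.1758]
tool_rot: [[0.008, 1.0, 0.014], [0.678, -0.016, 0.735], [0.735, 0.004, -0.678]]
force: [-0.3, -1.4, -0.6]
gripper_width: 0.0148
gripper_force: 110.1
```

Run:
```python
from pitch import *
s=ctrl.get_state(); print(s['time'],s['tcp_pos'],s['force'])
for n in ('top','side','wrist'):
    c=eyes.camera(n); hsv=cv2.cvtColor(c['pixels'],cv2.COLOR_RGB2HSV); m=cv2.inRange(hsv,(17,100,60),(34,255,255)); d=c['depth']
    v,u=np.nonzero(m&(d>0)); z=d[v,u]; P=(np.c_[(u-c['cx'])/c['fx']*z,(v-c['cy'])/c['fy']*z,z]-c['t'])@c['R']
    k=(P[:,0]>.36)&(P[:,0]<.53)&(P[:,1]>-.3)&(P[:,1]<-.1)&(P[:,2]<.06)&(P[:,2]>-.01)
    m2=np.zeros_like(m); m2[v[k],u[k]]=255; nn,l,st,ce=cv2.connectedComponentsWithStats(m2)
    print(n)
    for i in range(1,nn):
        Q=P[k][l[v[k],u[k]]==i]
        if len(Q)>5: print(' ',len(Q),'mean',np.round(Q.mean(0),3),'min',np.round(Q.min(0),3),'max',np.round(Q.max(0),3))
```

```text
35.525 [ 0.6603877  -0.19872119  0.17581265] [-0.30338457 -1.3676548  -0.56322481]
top
  76 mean [ 0.443 -0.14   0.021] min [ 0.41  -0.148  0.003] max [ 0.477 -0.134  0.031]
side
wrist
  724 mean [ 0.445 -0.142  0.022] min [ 0.402 -0.148  0.005] max [ 0.478 -0.133  0.031]
```

```bash
cat > edge.py <<'E'
from pitch import *
def edge():
    T=np.array(ctrl.get_state()['tcp_pos'])
    for n in ('side','top'):
        c=eyes.camera(n); d=c['depth']; v,u=np.nonzero(d>0); z=d[v,u]; P=(np.c_[(u-c['cx'])/c['fx']*z,(v-c['cy'])/c['fy']*z,z]-c['t'])@c['R']
        k=(abs(P[:,0]-T[0])<.046)&(P[:,1]>T[1]-.05)&(P[:,1]<T[1]+.13)&(P[:,2]>.02)&(P[:,2]<T[2]-.02); Q=P[k]; rel=Q-T
        if len(Q)<20: print(n,len(Q)); continue
        o=np.argsort(Q[:,2]); L=rel[o[:max(10,len(o)//20)]]; print(n,len(Q),'lowest rel',np.round(np.median(L,0),4),'min',np.round(rel.min(0),3),'max',np.round(rel.max(0),3))
        b=[(round(float(np.median(rel[s,1])),4),round(float(np.median(rel[s,2])),4)) for zz in np.arange(-.14,-.03,.015) for s in [(abs(rel[:,2]-zz)<.004)&(abs(rel[:,0])<.03)] if s.sum()>3]; print(b)
E
python3 -c "
from edge import *
edge()"
```

```text
side 0
top 502 lowest rel [ 0.0079  0.0095 -0.1247] min [-0.045 -0.035 -0.128] max [ 0.045  0.016 -0.039]
[(0.0095, -0.1225), (0.0021, -0.1107), (-0.0064, -0.0951), (-0.0146, -0.0804), (-0.0216, -0.0662), (-0.0308, -0.0493)]
```

move_arm(increments=[[[13, -55, 11], 0], [[27, -110, 22], 0], [[41, -165, 33], 0], [[55, -221, 45], 0], [[44, -221, 55], 0], [[34, -221, 64], 0], [[34, -221, 64], 0]])

```text
time: 36.65
tcp_pos: [0.4418, -0.1261, 0.1561]
tool_rot: [[0.009, 1.0, 0.017], [0.678, -0.018, 0.735], [0.735, 0.005, -0.678]]
force: [0.4, -0.6, -0.7]
gripper_width: 0.0148
gripper_force: 110.0
```

```bash
python3 -c "
from edge import *
info();s=ctrl.get_state(); print(s['time'],s['tcp_pos'],s['force']);edge()"
```

```text
q [ 70.4  48.6 -55.2 106.4  -7.   59.4  23.9] x [ 0.4414 -0.1258  0.1552] az 1.3 tilt 47.3 twist 0.007
36.65 [ 0.44176985 -0.12610921  0.15611449] [ 0.36963277 -0.59785593 -0.70202131]
side 0
top 385 lowest rel [-0.0043  0.0119 -0.1279] min [-0.046 -0.031 -0.131] max [ 0.045  0.017 -0.023]
[(0.0121, -0.1255), (0.0031, -0.1109), (-0.0035, -0.0954), (-0.0123, -0.0793)]
```

move_arm(increments=[[[-7, 0, -7], 0], [[-14, 0, -15], 0], [[-20, 0, -22], 0], [[-26, 0, -26], 0], [[-35, 0, -29], 0], [[-45, 0, -34], 0], [[-30, 0, -48], 0], [[-15, 0, -61], 0]])

```text
time: 37.75
tcp_pos: [0.4401, -0.1801, 0.1893]
tool_rot: [[0.007, 1.0, 0.016], [0.678, -0.017, 0.735], [0.735, 0.006, -0.678]]
force: [-0.5, -0.3, 0.1]
gripper_width: 0.0146
gripper_force: 110.0
```

```bash
cat > chk.py <<'E'
from edge import *
s=ctrl.get_state(); print(s['time'],s['tcp_pos'],s['force']); edge()
for n in ('top','wrist'):
    c=eyes.camera(n); hsv=cv2.cvtColor(c['pixels'],cv2.COLOR_RGB2HSV); m=cv2.inRange(hsv,(17,100,60),(34,255,255)); d=c['depth']
    v,u=np.nonzero(m&(d>0)); z=d[v,u]; P=(np.c_[(u-c['cx'])/c['fx']*z,(v-c['cy'])/c['fy']*z,z]-c['t'])@c['R']
    k=(P[:,0]>.33)&(P[:,0]<.56)&(P[:,1]>-.32)&(P[:,1]<-.06)&(P[:,2]<.045)&(P[:,2]>-.01)
    m2=np.zeros_like(m); m2[v[k],u[k]]=255; nn,l,st,ce=cv2.connectedComponentsWithStats(m2)
    print(n)
    for i in range(1,nn):
        Q=P[k][l[v[k],u[k]]==i]
        if len(Q)>5: print(' ',len(Q),'mean',np.round(Q.mean(0),3),'min',np.round(Q.min(0),3),'max',np.round(Q.max(0),3))
E
python3 chk.py
```

```text
37.75 [ 0.44012581 -0.18008315  0.18927207] [-0.51914675 -0.26875805  0.11724884]
side 0
top 591 lowest rel [ 0.0121  0.0457 -0.1664] min [-0.044 -0.031 -0.169] max [ 0.046  0.052 -0.027]
[(0.0107, -0.123), (0.0046, -0.1101), (-0.0035, -0.0961), (-0.0124, -0.0789), (-0.0202, -0.0674), (-0.0247, -0.0365)]
top
  51 mean [ 0.454 -0.14   0.02 ] min [ 0.431 -0.146  0.004] max [ 0.477 -0.134  0.03 ]
  66 mean [ 0.421 -0.156  0.011] min [ 0.408 -0.167  0.003] max [ 0.434 -0.145  0.016]
wrist
```

move_arm(increments=[[[20, 9, 21], 0], [[39, 17, 42], 0], [[26, 17, 54], 0], [[14, 17, 65], 0], [[14, 17, 65], 0]])

```text
time: 38.58
tcp_pos: [0.4572, -0.1245, 0.1518]
tool_rot: [[0.011, 1.0, 0.015], [0.677, -0.019, 0.735], [0.735, 0.003, -0.678]]
force: [0.2, 0.1, -0.6]
gripper_width: 0.0145
gripper_force: 110.0
```

move_arm(increments=[[[-7, 0, -7], 0], [[-14, 0, -15], 0], [[-19, 0, -20], 0], [[-25, 0, -23], 0], [[-36, 0, -27], 0], [[-45, 0, -32], 0], [[-30, 0, -47], 0], [[-15, 0, -61], 0]])

```text
time: 39.58
tcp_pos: [0.4572, -0.1782, 0.186]
tool_rot: [[0.007, 1.0, 0.017], [0.678, -0.017, 0.735], [0.735, 0.006, -0.678]]
force: [0.1, -0.4, -0.2]
gripper_width: 0.0147
gripper_force: 110.0
```

```bash
python3 chk.py
```

```text
39.575 [ 0.45719959 -0.17820473  0.18598944] [ 0.05147159 -0.38117178 -0.20316499]
side 0
top 559 lowest rel [ 0.0062  0.0465 -0.1628] min [-0.044 -0.032 -0.165] max [ 0.046  0.052 -0.02 ]
[(0.0109, -0.1224), (0.0045, -0.1094), (-0.0037, -0.0951), (-0.0128, -0.0802), (-0.0202, -0.066)]
top
  182 mean [ 0.442 -0.156  0.011] min [ 0.408 -0.168  0.003] max [ 0.477 -0.144  0.018]
wrist
```

All three blanks now lie flat in the tray. I move the scoop to free bench and re-level it by dragging its edge on the bench.

move_arm(increments=[[[-2, 55, -1], 0], [[-4, 110, -3], 0], [[-6, 165, -4], 0], [[-7, 203, -5], 0], [[-28, 203, 15], 0], [[-48, 203, 33], 0], [[-48, 203, 33], 0]])

```text
time: 40.65
tcp_pos: [0.6603, -0.1892, 0.1283]
tool_rot: [[0.007, 1.0, 0.017], [0.675, -0.018, 0.738], [0.738, 0.006, -0.675]]
force: [1.6, 3.3, 3.3]
gripper_width: 0.0143
gripper_force: 110.3
```

move_arm(increments=[[[-13, 0, -9], 0], [[-26, 0, -18], 0], [[-49, 0, -30], 0], [[-73, 0, -38], 0], [[-97, 0, -42], 0], [[-110, 0, -42], 0], [[-122, 0, -41], 0], [[-134, 0, -40], 0]])

```text
time: 41.65
tcp_pos: [0.6581, -0.3087, 0.0569]
tool_rot: [[0.006, 1.0, 0.015], [0.674, -0.015, 0.738], [0.739, 0.006, -0.674]]
force: [0.1, 2.9, 2.6]
gripper_width: 0.0147
gripper_force: 112.7
```

```bash
python3 -c "
from pitch import *
look()"
```

```text
q [ 54.3  71.6 -46.6  53.3   1.4  87.4  24.7] x [ 0.658  -0.3082  0.0558] az 1.1 tilt 47.6 twist 0.007
41.65 [ 0.6580609  -0.30873356  0.05691005] [0.10283512 2.87014135 2.61562403] grip 0.014684696000275109 112.66136884689331
[(20, 111, 22.1, [0.471, -0.167, 0.02]), (23, 21, 28.1, [0.428, -0.041, 0.02])]
pan slope dz/dy deg -4.6 dz/dx 0.0 y range [-0.274 -0.197] z [0.002 0.01 ] 7712
```

move_arm(increments=[[[-4, 0, 1], 0], [[-8, 0, 2], 0], [[-10, 0, 3], 0], [[-10, 0, 3], 0]])

```text
time: 42.2
tcp_pos: [0.6581, -0.314, 0.0478]
tool_rot: [[0.007, 1.0, 0.016], [0.676, -0.016, 0.737], [0.737, 0.006, -0.676]]
force: [0.2, 3.0, 5.2]
gripper_width: 0.0145
gripper_force: 113.6
```

```bash
python3 -c "
from pitch import *
look()"
```

```text
q [ 54.3  72.3 -46.4  52.6   1.8  87.5  25.2] x [ 0.6581 -0.3135  0.0467] az 1.1 tilt 47.5 twist 0.007
42.2 [ 0.65814307 -0.3140314   0.04777965] [0.19825665 2.95406059 5.15001478] grip 0.014482636776084629 113.62406373023987
[(18, 98, 19.7, [0.474, -0.167, 0.02]), (22, 12, 25.3, [0.434, -0.049, 0.02])]
pan slope dz/dy deg -16.5 dz/dx -0.1 y range [-0.286 -0.224] z [0.002 0.02 ] 1576
```

move_arm(increments=[[[0, 0, 0], 0], [[0, 0, 0], 0], [[0, 0, 0], 0], [[0, 0, -5], 0], [[0, 0, -20], 0], [[0, 0, -45], 0], [[5, 0, -75], 0], [[20, 0, -110], 0]], hand=1)

```text
time: 43.25
tcp_pos: [0.6561, -0.3836, 0.136]
tool_rot: [[0.009, 1.0, 0.016], [0.678, -0.018, 0.735], [0.735, 0.004, -0.678]]
force: [-0.0, -0.1, 1.1]
gripper_width: 0.0855
gripper_force: 0.0
```

Run:
```python
from pitch import *
look()
c=eyes.camera('wrist'); d=c['depth']; v,u=np.nonzero(d>0); z=d[v,u]; P=(np.c_[(u-c['cx'])/c['fx']*z,(v-c['cy'])/c['fy']*z,z]-c['t'])@c['R']
k=(abs(P[:,0]-.66)<.03)&(P[:,1]>-.26)&(P[:,1]<-.205); Q=P[k]; co=np.linalg.lstsq(np.c_[Q[:,:2],np.ones(len(Q))],Q[:,2],rcond=None)[0]; print('floor',co[:2],Q[:,2].mean(),Q[:,2].std())
c=eyes.camera('top'); d=c['depth']; hsv=cv2.cvtColor(c['pixels'],cv2.COLOR_RGB2HSV); m=cv2.inRange(hsv,(17,100,60),(34,255,255))
v,u=np.nonzero(m&(d>0)); z=d[v,u]; P=(np.c_[(u-c['cx'])/c['fx']*z,(v-c['cy'])/c['fy']*z,z]-c['t'])@c['R']
k=(P[:,0]>.35)&(P[:,0]<.53)&(P[:,1]>-.3)&(P[:,1]<-.1); print('blanks',k.sum(),P[k].min(0),P[k].max(0))
```

```text
q [ 53.1  71.7 -46.2  35.1   1.2 104.6  24.5] x [ 0.6562 -0.3831  0.135 ] az 1.1 tilt 47.3 twist 0.005
43.25 [ 0.65609999 -0.38357522  0.13599609] [-0.00893913 -0.06899728  1.10229927] grip 0.08550951763453161 0.0
[(254, 203, 7.2, [0.658, -0.288, 0.02]), (74, 112, 29.3, [0.451, -0.165, 0.02]), (73, 41, 24.3, [0.413, -0.031, 0.02])]
pan slope dz/dy deg -0.0 dz/dx 0.0 y range [-0.275 -0.199] z [0.002 0.004] 3474
floor [-0.00076308  0.0006377 ] 0.002921911925856777 0.0006186197882025139
blanks 181 [ 0.40804692 -0.16786558  0.00094618] [ 0.47627614 -0.14444681  0.01774238]
```

The scoop is flat on the bench and released, and the blanks are at rest in the tray, so I hand in.

```bash
python3 -c "
from cell import ctrl
print(ctrl.sign_off())"
```

```text
the job is handed in; nothing more can be done
None
```

I handed the job in at about 43 s of the 54 s allowed. By the cameras, all three blanks lie flat in the wooden tray and the empty scoop stands flat on the bench, released. No contact with the bangle, block or tweezers showed, though I did not re-measure them at the end, and the hand-in returned no verdict.

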